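Clear the inspection camera and show it the piston

ROBOT

A 7-joint arm with a two-finger parallel gripper is mounted at the origin on a cart in front of the work surface, level with it; the furniture and walls round the work are solid. World frame = base frame: x ahead of the robot, y to its left, z up, the work surface at z = 0. Lengths are in mm, angles in rad, forces in N, time in s.
With the tool pointing down it reaches from about 400 to 875 mm from the base axis. Payload 4.4 kg.
Tool frame: the origin (TCP) lies at the very end of the fingers, on their centre line; the grasp point (between the pads) lies 19 mm behind it; y points along the fingers, x is the direction in which the jaws open and shut, and the axes are right-handed (so a half turn about y gives the same grasp; the last joint's range is limited). The gripper opens to 85 mm and grips with 20 to 120 N. Pads are 22 mm wide; open, the fingers measure 114 mm over their backs; the gripper's body (76 mm by 85 mm) begins 54 mm behind the grasp point. The pads swing forward as they close: fully open they stand 13 mm farther back than shut.
Start: joints at [1.096, 0.628, 0.038, 1.517, -0.027, 0.996, -0.02], TCP at [258.409, -596.442, 231.313] pointing down, gripper open.
Joint ranges: [-3.06, 3.06], [-0.37, 2.12], [-1.25, 1.32], [0.18, 2.47], [-1.1, 4.24], [0.23, 1.98], [-2.94, 2.94]. Speed limits (rad/s): [2.57, 2.57, 3.14, 3.14, 3.14, 3.14, 3.14].

INTERFACE

Orientations are given as [roll, pitch, yaw] about the fixed x, y, z axes, in that order (R = Rz(yaw) Ry(pitch) Rx(roll)).
In Python, from cell import readout, eyes, finish_job gives the robot as it stands. The module is installed in compiled form; this text tells all that it offers.
- The arm moves only by the tool apply_moves, never from a script. Its argument "commands" is a list that holds one entry, the list of rows, each a list of 6 numbers: the shift along the tool's x, y, z in units of 0.04 m (1.0 is 0.04 m), then the turn, a rotation vector about the tool's x, y, z in units of 5 degrees (1.0 is 5 degrees). A call has 1 to 8 rows; each row shifts and turns the pose as measured when the row begins, along the tool's axes as they then stand; what a row does not reach is not made up. A row lasts 1/12 s, in which the tool goes at most 41.7 mm and 7.16 degrees, less where a joint would pass 70% of its speed; a pose out of reach is approached as far as the arm can. A call with a number of a shift or a turn outside -1 to 1 is refused whole. A call with a gripper value outside its range is refused whole. "claw" is the finger opening in mm, from 0 to 85.4, set as the call begins (left out, the last holds). The fingers move at their own pace and stop on an object; the grip force is fixed at half the most. Time passes only in rows, so rows that do not move let the fingers close. It gives the time, the measured TCP pose, the force and the opening at its end, in the units of the state.
- readout.read_state(): the state, without advancing time (a new reading comes with each control period).
- eyes.get_image(name): name is "side" or "top" or "wrist"; returns a dict with "image" (384x512x3 uint8, red, green, blue), "mtx" (3x3 intrinsics, pixels), "rvec" (rotation vector, rad) and "tvec" (3), from world to camera coordinates, as OpenCV has them. Camera axes: x right, y down, z forward; pixel columns grow to the right and rows downward; lengths in mm; the calibration is good to about 2 mm. The wrist camera is an equidistant fisheye: a pixel r from the principal point sees the ray r / f radians off the axis. A picture is of the moment at which its call begins. There is no depth.
- finish_job(): hands the job in, once; it reports no verdict.
The state is a dict: "clock": time; "qpos": joint angles; "qd": joint speeds; "tau": joint torques, N m; "eef_pos": TCP position; "tool_rot": TCP orientation; "force": force on the tool from outside, world axes, zero at the start; "torque": the same for the moment, N m; "width": finger opening in mm.
Only numpy, scipy, OpenCV 4.12 (cv2) and the standard library are available. Lean on these libraries where they do the work, as an engineer would, in place of code of your own. Each camera call takes 0.05 s, during which the arm holds its last target. There are 200 camera calls.

TASK

Someone left a carton on the sloping window of the inspection camera: take it off and stack it squarely on the column of two cartons, leaving that column as it stands. Then pick out the one piston that stands among the spring units, without disturbing them, and hold it up to the camera: in the air above the middle of the window, its flat underside squarely facing the glass at 100 mm from it, so that it leans as the window does. Finish while still holding it there, motionless; do not put it down.

Things in the scene. Friction and masses are not known exactly. Their poses are not given: they have to be found in the camera images.
- inspection_camera: fixed foot of the inspection camera: dark plate 150 x 110 x 8 mm with an aluminium bracket, carrying the sloping grey head; origin on the table under the middle of the window, x axis points to the head's high side, z up
- camera_head: flat grey camera head 120 (x) x 104 (y) x 26 mm, fixed on the foot, sloping 25 degrees: its low edge is toward the robot side (-x), so the window faces up and toward the robot. The origin is the centre of the round 56 mm glass window, on its surface, 75 mm above the table; z points straight out of the glass, x up the slope, y along the slope's level direction. An aluminium lip along the low edge stands 10 mm above the surface, its inner face at x = -51 mm
- carton_on_window: closed cardboard carton 80 (x) x 56 (y) x 50 (z) mm, about 0.2 kg, paper tape lengthwise along the top; at the start it lies flat on the sloping head over the window, resting against the lip, long side up the slope, so it slopes like the head. Origin at the centre of its underside, z out of its taped top
- carton_second: upper one of the column's two cartons, same size and make (80 x 56 x 50 mm), loose; origin at the centre of its underside, its top is 50 mm above, about 100 mm over the table
- carton_bottom: lower carton of the column, same size and make, loose on the table; origin at the centre of its underside
- piston: piston standing upright among the spring units: white cylinder 60 mm across with a black seal flange 65 mm across at the foot (bottom 5 mm), shoulder at 67 mm, then a steel stem 19 mm thick up to 103 mm; about 0.26 kg. Origin at the centre of its flat underside, z up the stem
- unit_0: assembled spring unit (bystander): a bare coil spring with a steel disc on top, 65 mm across, 147 mm tall overall, disc top at 130 mm with a 15 mm thick pin above it; stands upright; origin at the centre of its underside, z up
- unit_1: assembled spring unit (bystander): a bare coil spring with a steel disc on top, 65 mm across, 147 mm tall overall, disc top at 130 mm with a 15 mm thick pin above it; stands upright; origin at the centre of its underside, z up
- unit_2: assembled spring unit (bystander): a bare coil spring with a steel disc on top, 65 mm across, 147 mm tall overall, disc top at 130 mm with a 15 mm thick pin above it; stands upright; origin at the centre of its underside, z up
There are look-alikes about, which are no part of the job. What is shaped like the carton_on_window but yellow is not meant. What is shaped like the piston but turquoise is not meant.

How it is judged:
By the outcome, as a careful person would: the job done as asked, in the order asked, and still so for the second after the job is handed in, while the arm keeps its last pose, push and grip.
It also fails if it takes over 58 s, if anything falls off the work surface, if the arm or the gripper's body presses on something with over 40 N, if the wrist force passes 120 N, or if a joint passes its speed limit or range.

## Working session

There is one attempt and no reset: what is moved stays moved. The work goes in short steps, Python scripts to look and compute and a tool call to move; the robot and the scene stay as the last step left them, time stands still between calls to the robot, and variables do not carry over. Pictures are saved under pics/ and viewed, about 8 in all and at most 12, crops included, and the job is handed in when it is done.

Besides the shell and the picture viewer there is one more tool, called after "Emit:" by a JSON object that holds its "fn" and its "kwargs", one argument or row to a line. apply_moves: Moves the arm, as the interface text tells. Shifts and turns lie within -1 to 1; 1 stands for 0.04 m of shift or 5 degrees of turn. Its arguments: {"type":"object","properties":{"commands":{"type":"array"},"claw":{"type":"number"}},"required":["commands"]}

```bash
mkdir -p pics
cat > h.py <<'E'
import numpy as np, cv2
from cell import readout, eyes, finish_job
from scipy.spatial.transform import Rotation as R
def snap(n,f):
    d=eyes.get_image(n); cv2.imwrite(f'pics/{f}.png',d['image'][:,:,::-1]); np.savez(f'pics/{f}.npz',**d); return d
def cam(d):
    Rm=cv2.Rodrigues(np.array(d['rvec'],float))[0]; t=np.array(d['tvec'],float).ravel(); return Rm,-Rm.T@t,t
def ray(d,u,v,fish=False):
    Rm,C,t=cam(d); K=d['mtx']; x=(u-K[0,2])/K[0,0]; y=(v-K[1,2])/K[1,1]
    if fish:
        r=np.hypot(x,y); s=np.sin(r)/r if r>1e-9 else 1; c=np.array([x*s,y*s,np.cos(r)])
    else: c=np.array([x,y,1.])
    w=Rm.T@c; return C,w/np.linalg.norm(w)
def onz(d,u,v,z,fish=False):
    C,w=ray(d,u,v,fish); return C+w*(z-C[2])/w[2]
def proj(d,P):
    return cv2.projectPoints(np.array(P,float).reshape(-1,3),np.array(d['rvec'],float),np.array(d['tvec'],float),d['mtx'],None)[0].reshape(-1,2)
E
python3 - <<'E'
from h import *
s=readout.read_state(); print(s)
a=snap('side','s0');b=snap('top','t0');w=snap('wrist','w0')
for d in (a,b,w): print(d['mtx'].tolist(),cam(d)[1],cam(d)[0][2])
cv2.imwrite('pics/c0.png',np.hstack([cv2.resize(x['image'],(400,300)) for x in (w,w)])[:, :400,::-1])
E
```

```text
{'clock': 0.0, 'qpos': array([ 1.09620741,  0.6293402 ,  0.03847261,  1.51838476, -0.02700285,
        0.99632512, -0.02001806]), 'qd': array([-1.23156582e-03, -1.66383149e-04,  2.89561760e-04, -4.51050342e-05,
       -7.23407658e-04,  1.50306389e-03, -9.70394423e-04]), 'tau': array([-8.04785650e-04, -5.63399577e+01,  1.22623231e+00, -1.93445009e+01,
        1.11739326e-02,  1.05866956e-02, -5.55989601e-06]), 'eef_pos': array([ 258.12854703, -595.84735749,  230.38815664]), 'tool_rot': array([-1.57083786,  0.0019381 , -1.16205224]), 'force': array([-0.1447571 , -0.30975408,  0.09438303]), 'torque': array([ 0.0183057 , -0.01853842,  0.00667155]), 'width': 85.71205808236343}
[[495.9058718136843, 0.0, 255.6906151955025], [0.0, 495.9058718136843, 191.66402290264259], [0.0, 0.0, 1.0]] [ 221.93806713 1307.25622445  798.6976142 ] [ 0.18905321 -0.86587764 -0.46315742]
[[395.67197260545885, 0.0, 251.35343488128223], [0.0, 395.67197260545885, 192.77709163462814], [0.0, 0.0, 1.0]] [ 393.19242154   -5.97324054 1036.3240445 ] [ 0.13152448 -0.02721712 -0.99093922]
[[297.3186396354542, 0.0, 252.83334151583148], [0.0, 297.3186396354542, 189.14986985552025], [0.0, 0.0, 1.0]] [ 327.05164329 -565.83533758  372.76172864] [-0.26778856 -0.11481366 -0.95661231]
```

View pics/t0.png

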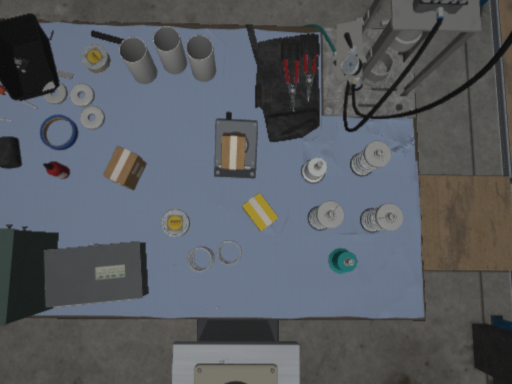

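View pics/s0.png

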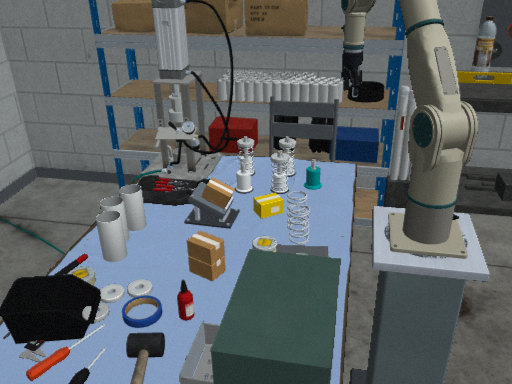

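The top view shows the carton on the head at about (235,151), the column at (125,167), the white piston at (314,170), units at (373,155), (327,215) and (385,217), a teal decoy at (343,261), and a yellow one at (260,212). The side view agrees with this.

Run:
```python
from h import *
t=np.load('pics/t0.npz');s=np.load('pics/s0.npz')
def c(d,x,y): return cv2.resize(d['image'][y:y+75,x:x+100],(400,300),interpolation=cv2.INTER_CUBIC)
im=np.vstack([np.hstack([c(t,185,115),c(t,75,130)]),np.hstack([c(t,290,135),c(s,165,170)])])
cv2.imwrite('pics/c1.png',im[:,:,::-1])
```

```text
(no output)
```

View pics/c1.png

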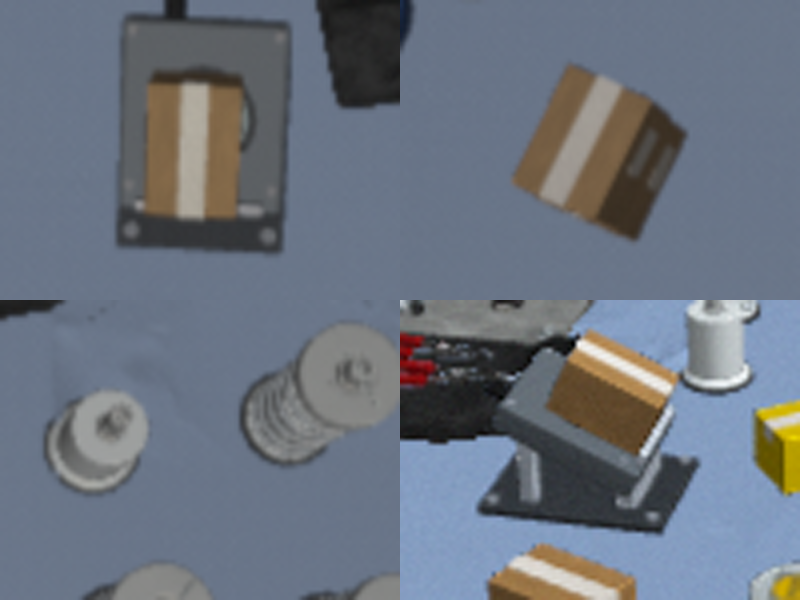

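The 4x crops give usable corners for the foot, head, carton tops and piston discs. I'll cast rays from these.

Run:
```python
from h import *
from scipy.optimize import least_squares
t=np.load('pics/t0.npz');s=np.load('pics/s0.npz')
def px(X,Y,x0,y0): return np.array([x0+(X+.5)/4-.5,y0+(Y+.5)/4-.5])
A=np.deg2rad(25); Rh=np.array([[np.cos(A),0,-np.sin(A)],[0,1,0],[np.sin(A),0,np.cos(A)]])
def yawR(a): return R.from_euler('z',a).as_matrix()
hd=lambda p:Rh@np.array(p)+[0,0,75]
# head/foot (top crop): image left=+y
tp=[((-75,55,8),(118,247)),((-75,-55,8),(282,250))]
th=[((60,52,0),(122,17)),((60,-52,0),(290,22))]
obs=[(np.array(l,float),px(*p,185,115),t) for l,p in tp]+[(hd(l),px(*p,185,115),t) for l,p in th]
obs+=[(np.array(l,float),px(X-400,Y-300,165,170),s) for l,X,Y in [((-75,55,8),661,532),((-75,-55,8),698,459),((75,55,8),478,512)]]
def f(q): return np.concatenate([proj(d,yawR(q[2])@l+[q[0],q[1],0])[0]-p for l,p,d in obs])
r=least_squares(f,[500,30,0]); print('foot',r.x,np.round(r.fun,1)); F=r.x
# individual rays
for l,p,d in obs: print(l.round(),onz(d,*p,l[2]).round(1))
# carton on window: top z=50 in head frame, corners
H=yawR(F[2])
n=H@Rh[:,2]; O=np.array([F[0],F[1],75])
for X,Y in [(150,82),(241,82),(236,218),(146,217)]:
    C,w=ray(t,*px(X,Y,185,115)); P=C+w*((O+50*n-C)@n)/(w@n); print('cw head frame',((H@Rh).T@(P-O)).round(1))
for X,Y in [(590,331),(678,378),(551,376)]:
    C,w=ray(s,*px(X-400,Y-300,165,170)); P=C+w*((O+50*n-C)@n)/(w@n); print('cw side?',((H@Rh).T@(P-O)).round(1))
c=np.array([onz(t,*px(X,Y,75,130),100)[:2] for X,Y in [(172,64),(254,97),(200,218),(113,180)]]); print('col',c.round(1),c.mean(0), [np.linalg.norm(c[i]-c[i-1]).round(1) for i in range(4)])
e=(c[1]+c[0]-c[2]-c[3]); print('long yaw',np.arctan2(e[1],e[0]))
for X,Y,z,nm in [(111,427-300,67,'pist shoulder'),(93,447-300,2.5,'flange'),(349,376-300,130,'unit')]: print(nm,onz(t,*px(X,Y,290,135),z).round(1))
# units in top: disc circles
g=cv2.cvtColor(t['image'],cv2.COLOR_RGB2HSV)
for u,v in [(377,153),(331,212),(391,216)]: print('unit approx',onz(t,u,v,130).round(1))
```

```text
foot [ 6.45844704e+02  9.56705841e+00 -1.99911478e-02] [-0.7 -0.1  0.1  0.6 -0.7 -1.3 -0.1 -0.9  1.1 -1.1  0.9 -0.4  0.2 -1. ]
[-75.  55.   8.] [571.7  64.2   8. ]
[-75. -55.   8.] [571.5 -43.7   8. ]
[ 54.  52. 100.] [698.1  58.8 100.4]
[ 54. -52. 100.] [697.  -43.9 100.4]
[-75.  55.   8.] [573.7  72.6   8. ]
[-75. -55.   8.] [572.2 -41.    8. ]
[75. 55.  8.] [720.5  69.2   8. ]
cw head frame [26.  29.8 50. ]
cw head frame [ 28.  -23.6  50. ]
cw head frame [-54.2 -23.5  50. ]
cw head frame [-55.6  30.7  50. ]
cw side? [ 24.7 -21.2  50. ]
cw side? [-52.3 -18.4  50. ]
cw side? [29.4 60.8 50. ]
col [[627.  290.9]
 [607.6 241.1]
 [533.8 269.3]
 [555.8 321.8]] [581.04352037 280.76605104] [np.float64(77.6), np.float64(53.5), np.float64(79.1), np.float64(56.9)]
long yaw -0.3867964550848707
pist shoulder [ 591.  -197.4   67. ]
flange [ 590.4 -197.9    2.5]
unit [ 611.2 -326.7  130. ]
unit approx [ 612.7 -327.1  130. ]
unit approx [ 471.4 -215.4  130. ]
unit approx [ 464.  -355.2  130. ]
```

```bash
cat >> h.py <<'E'
A=np.deg2rad(25); YAW=-0.015; O=np.array([645.5,9.,75])
H=R.from_euler('z',YAW).as_matrix()@np.array([[np.cos(A),0,-np.sin(A)],[0,1,0],[np.sin(A),0,np.cos(A)]])
hp=lambda x,y,z:O+H@np.array([x,y,z],float)
def Rt(xd,yd):  # tool rot from jaw dir & finger dir
    yd=yd/np.linalg.norm(yd); xd=xd-yd*(xd@yd); xd/=np.linalg.norm(xd); return np.c_[xd,yd,np.cross(xd,yd)]
RH=Rt(-H[:,1],-H[:,2])
RD=lambda yaw:Rt(np.array([np.cos(yaw),np.sin(yaw),0]),np.array([0,0,-1.]))
def plan(P,Rg,n=None):
    s=readout.read_state(); p=np.array(s['eef_pos']); q=R.from_euler('xyz',s['tool_rot']); g=R.from_matrix(Rg)
    dv=(q.inv()*g).as_rotvec(degrees=True); d=np.array(P)-p
    print('t',s['clock'],'p',p.round(1),'d',d.round(1),'rotvec',dv.round(2),'F',s['force'].round(1),'w',round(s['width'],1),'q',s['qpos'].round(2))
    m=max(np.linalg.norm(d)/36,np.linalg.norm(dv)/4.5); n=n or int(np.ceil(m)); 
    for i in range(n):
        qi=q*R.from_rotvec(dv*i/n,degrees=True)
        print(np.r_[qi.inv().apply(d/n)/40,dv/n/5].round(2).tolist(),end=',\n' if i%8==7 else ',')
    print(n)
E
python3 -c "
from h import *
print(hp(-11,3.3,130)); plan(hp(-11,3.3,130),RH)"
```

```text
[580.64704067  13.27323864 188.17121144]
t 0.15 p [ 258.2 -596.   230.6] d [322.4 609.3 -42.4] rotvec [24.64 23.87 -5.38] F [-0.2 -0.1 -0.4] w 85.6 q [ 1.1   0.63  0.04  1.52 -0.03  1.   -0.02]
[-0.54, 0.05, 0.67, 0.25, 0.24, -0.05],[-0.55, 0.07, 0.66, 0.25, 0.24, -0.05],[-0.57, 0.08, 0.65, 0.25, 0.24, -0.05],[-0.58, 0.09, 0.63, 0.25, 0.24, -0.05],[-0.59, 0.1, 0.62, 0.25, 0.24, -0.05],[-0.61, 0.11, 0.6, 0.25, 0.24, -0.05],[-0.62, 0.12, 0.59, 0.25, 0.24, -0.05],[-0.63, 0.13, 0.57, 0.25, 0.24, -0.05],
[-0.65, 0.14, 0.56, 0.25, 0.24, -0.05],[-0.66, 0.15, 0.54, 0.25, 0.24, -0.05],[-0.67, 0.15, 0.52, 0.25, 0.24, -0.05],[-0.68, 0.16, 0.51, 0.25, 0.24, -0.05],[-0.69, 0.17, 0.49, 0.25, 0.24, -0.05],[-0.7, 0.18, 0.47, 0.25, 0.24, -0.05],[-0.71, 0.18, 0.45, 0.25, 0.24, -0.05],[-0.72, 0.19, 0.43, 0.25, 0.24, -0.05],
[-0.73, 0.2, 0.41, 0.25, 0.24, -0.05],[-0.74, 0.2, 0.39, 0.25, 0.24, -0.05],[-0.75, 0.21, 0.37, 0.25, 0.24, -0.05],[-0.76, 0.21, 0.35, 0.25, 0.24, -0.05],20
```

Emit:
{"fn": "apply_moves", "kwargs": {
  "commands": [
    [[-0.54,0,0.67,0.25,0.24,-0.05],[-0.55,0,0.66,0.25,0.24,-0.05],[-0.57,0,0.65,0.25,0.24,-0.05],[-0.58,0.05,0.63,0.25,0.24,-0.05],[-0.59,0.05,0.62,0.25,0.24,-0.05],[-0.61,0.05,0.6,0.25,0.24,-0.05],[-0.62,0.1,0.59,0.25,0.24,-0.05],[-0.63,0.1,0.57,0.25,0.24,-0.05]]
  ],
  "claw": 85
}}

```text
clock: 0.82
eef_pos: [386.1, -351.4, 225.9]
tool_rot: [-1.393, -0.021, -1.354]
force: [0.3, -0.2, 1.2]
width: 85.4
```

```bash
python3 -c "
from h import *
plan(hp(-11,3.3,130),RH)"
```

```text
t 0.8167 p [ 386.1 -351.4  225.9] d [194.6 364.7 -37.7] rotvec [14.62 13.06 -2.91] F [ 0.3 -0.2  1.2] w 85.4 q [ 0.8   0.41 -0.03  1.98 -0.21  0.65 -0.42]
[-0.66, 0.16, 0.54, 0.24, 0.22, -0.05],[-0.67, 0.17, 0.52, 0.24, 0.22, -0.05],[-0.68, 0.18, 0.51, 0.24, 0.22, -0.05],[-0.69, 0.19, 0.49, 0.24, 0.22, -0.05],[-0.7, 0.19, 0.47, 0.24, 0.22, -0.05],[-0.71, 0.2, 0.45, 0.24, 0.22, -0.05],[-0.72, 0.21, 0.44, 0.24, 0.22, -0.05],[-0.73, 0.21, 0.42, 0.24, 0.22, -0.05],
[-0.73, 0.22, 0.4, 0.24, 0.22, -0.05],[-0.74, 0.22, 0.38, 0.24, 0.22, -0.05],[-0.75, 0.23, 0.36, 0.24, 0.22, -0.05],[-0.76, 0.23, 0.34, 0.24, 0.22, -0.05],12
```

Emit:
{"fn": "apply_moves", "kwargs": {
  "commands": [
    [[-0.66,0.16,0.54,0.24,0.22,-0.05],[-0.67,0.17,0.52,0.24,0.22,-0.05],[-0.68,0.18,0.51,0.24,0.22,-0.05],[-0.69,0.19,0.49,0.24,0.22,-0.05],[-0.7,0.19,0.47,0.24,0.22,-0.05],[-0.71,0.2,0.45,0.24,0.22,-0.05],[-0.72,0.21,0.44,0.24,0.22,-0.05],[-0.73,0.21,0.42,0.24,0.22,-0.05]]
  ]
}}

```text
clock: 1.48
eef_pos: [516.3, -102.5, 201.7]
tool_rot: [-1.22, -0.01, -1.515]
force: [0.3, 1.1, -0.6]
width: 85.0
```

Emit:
{"fn": "apply_moves", "kwargs": {
  "commands": [
    [[-0.73,0.2,0.4,0.24,0.22,-0.05],[-0.74,0.2,0.38,0.24,0.22,-0.05],[-0.75,0.2,0.36,0.24,0.22,-0.05],[-0.76,0.2,0.34,0.24,0.22,-0.05]]
  ]
}}

```text
clock: 1.82
eef_pos: [569.4, 0.2, 195.1]
tool_rot: [-1.156, -0.002, -1.579]
force: [0.4, 0.1, 0.5]
width: 85.3
```

```bash
python3 -c "
from h import *
plan(hp(-11,3.3,130),RH)"
```

```text
t 1.8167 p [5.694e+02 2.000e-01 1.951e+02] d [11.2 13.1 -7. ] rotvec [ 1.26  0.37 -0.07] F [0.4 0.1 0.5] w 85.3 q [-0.43  0.47  0.5   2.19 -1.1   0.23 -0.56]
[-0.33, 0.27, 0.18, 0.25, 0.07, -0.01],1
```

Emit:
{"fn": "apply_moves", "kwargs": {
  "commands": [
    [[-0.3,0.2,0.2,0.2,0.1,0],[0,0,0,0,0,0]]
  ]
}}

```text
clock: 1.98
eef_pos: [583.5, 23.4, 194.0]
tool_rot: [-1.148, 0.002, -1.57]
force: [0.2, 0.7, 0.4]
width: 85.2
```

```bash
python3 -c "
from h import *
plan(hp(-11,3.3,130),RH)
plan(hp(-11,3.3,60),RH)
d=snap('wrist','w1')
"
```

```text
t 1.9833 p [583.5  23.4 194. ] d [ -2.8 -10.2  -5.8] rotvec [ 0.78  0.77 -0.46] F [0.2 0.7 0.4] w 85.2 q [-0.48  0.5   0.51  2.16 -1.1   0.23 -0.6 ]
[0.25, 0.1, -0.12, 0.16, 0.15, -0.09],1
t 1.9833 p [583.5  23.4 194. ] d [ 26.7 -10.6 -69.3] rotvec [ 0.78  0.77 -0.46] F [0.2 0.7 0.4] w 85.2 q [-0.48  0.5   0.51  2.16 -1.1   0.23 -0.6 ]
[0.09, 0.62, -0.03, 0.05, 0.05, -0.03],[0.09, 0.62, -0.04, 0.05, 0.05, -0.03],[0.09, 0.62, -0.04, 0.05, 0.05, -0.03],3
```

View pics/w1.png

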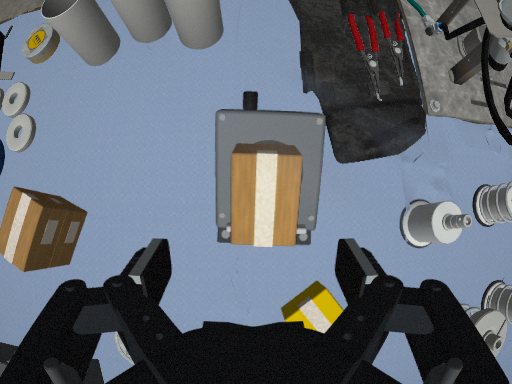

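The wrist view shows the carton's top at about (232..302, 150..245), centred between the fingers to within about 10 px. The column is at left (30,230) and the piston at right (435,222). Cross-checking positions with this view.

Run:
```python
from h import *
d=np.load('pics/w1.npz'); n=H[:,2]
def onp(u,v,h):
    C,w=ray(d,u,v,True); P=C+w*((O+h*n-C)@n)/(w@n); return (H.T@(P-O)).round(1)
for p in [(232,152),(302,152),(297,246),(231,244)]: print('carton',onp(*p,50))
for p in [(217,111),(325,114)]: print('head hi corners',onp(*p,0), 'expect 60,+-52')
print(cam(d)[1])
for u,v,z in [(465,221,103),(433,222,67),(411,224,3)]: print('piston',onz(d,u,v,z,True).round(1))
for u,v in [(17,188),(47,198),(3,265)]: print('col',onz(d,u,v,100,True).round(1))
```

```text
carton [28.3 31.5 50. ]
carton [ 29.4 -22.6  50. ]
carton [-52.3 -23.8  50. ]
carton [-51.1  33.   50. ]
head hi corners [57.6 49.3 -0. ] expect 60,+-52
head hi corners [ 57.3 -51.   -0. ] expect 60,+-52
[593.33378599  24.0355014  354.07234651]
piston [ 593.  -192.1  103. ]
piston [ 593.9 -173.8   67. ]
piston [ 592.8 -181.4    3. ]
col [626.7 285.  100. ]
col [616.4 236.1 100. ]
col [538.8 307.3 100. ]
```

Emit:
{"fn": "apply_moves", "kwargs": {
  "commands": [
    [[0.2,0.6,-0.05,0.1,0.1,-0.05],[0.05,0.6,0,0.05,0.05,-0.05],[0,0,0,0,0,0]]
  ]
}}

```text
clock: 2.28
eef_pos: [607.4, 11.1, 165.7]
tool_rot: [-1.171, -0.002, -1.589]
force: [-0.5, 0.3, 0.4]
width: 85.0
```

```bash
python3 -c "
from h import *
plan(hp(-11,3.3,8),RH)"
```

```text
t 2.2833 p [607.4  11.1 165.7] d [ 24.9   1.4 -88.1] rotvec [ 2.09 -0.11  0.15] F [-0.5  0.3  0.4] w 85.0 q [-0.4   0.57  0.45  2.1  -1.1   0.23 -0.6 ]
[-0.02, 0.76, -0.1, 0.14, -0.01, 0.01],[-0.02, 0.76, -0.1, 0.14, -0.01, 0.01],[-0.02, 0.75, -0.11, 0.14, -0.01, 0.01],3
```

Emit:
{"fn": "apply_moves", "kwargs": {
  "commands": [
    [[-0.05,0.5,-0.1,0.15,0,0],[-0.02,0.5,-0.1,0.15,0,0],[0,0,0,0.1,0,0]]
  ]
}}

```text
clock: 2.53
eef_pos: [626.0, 7.9, 146.6]
tool_rot: [-1.181, -0.004, -1.599]
force: [0.3, -0.2, 0.1]
width: 85.2
```

```bash
python3 -c "
from h import *
plan(hp(-11,4,8),RH)"
```

```text
t 2.5333 p [626.    7.9 146.6] d [  6.2   5.3 -69. ] rotvec [ 2.69 -0.58  0.51] F [ 0.3 -0.2  0.1] w 85.2 q [-0.37  0.62  0.43  2.06 -1.1   0.23 -0.61]
[-0.07, 0.83, -0.26, 0.27, -0.06, 0.05],[-0.07, 0.82, -0.28, 0.27, -0.06, 0.05],2
```

The arm is pinned at the q5/q6 limits, and the tilt error is growing. I'll fit a kinematic model from the readings to find a configuration that reaches this pose.

```bash
cat > kin.py <<'E'
import numpy as np, itertools
from scipy.spatial.transform import Rotation as R
from scipy.optimize import least_squares
rz=lambda a:R.from_euler('z',a).as_matrix(); ry=lambda a:R.from_euler('y',a).as_matrix()
M=np.array([[1,0,0],[0,0,-1],[0,1,0.]])
def fk(q,k,s):
    d1,d3,a,b,d5,a7,L,c1,c7=k
    Rm=rz(s[0]*q[0]+c1); p=np.array([0,0,d1]); Rm=Rm@ry(q[1]); p=p+Rm@[0,0,d3]; Rm=Rm@rz(s[1]*q[2]); p=p+Rm@[a,0,0]
    Rm=Rm@ry(q[3]); p=p+Rm@[-b,0,d5]; Rm=Rm@rz(s[2]*q[4])@ry(q[5]); p=p+Rm@[a7,0,L]; Rm=Rm@rz(s[3]*q[6]+c7)
    return p,Rm@M
D=[([1.0962,.6293,.0385,1.5184,-.027,.9963,-.02],(258.1,-595.8,230.4),(-1.5708,.0019,-1.162)),
([.8,.41,-.03,1.98,-.21,.65,-.42],(386.1,-351.4,225.9),(-1.393,-.021,-1.354)),
([-.43,.47,.5,2.19,-1.1,.23,-.56],(569.4,.2,195.1),(-1.156,-.002,-1.579)),
([-.48,.5,.51,2.16,-1.1,.23,-.6],(583.5,23.4,194),(-1.148,.002,-1.57)),
([-.4,.57,.45,2.1,-1.1,.23,-.6],(607.4,11.1,165.7),(-1.171,-.002,-1.589)),
([-.37,.62,.43,2.06,-1.1,.23,-.61],(626,7.9,146.6),(-1.181,-.004,-1.599))]
def err(q,P,Rg,k,s):
    p,Rm=fk(q,k,s); return np.r_[(p-P)/10,R.from_matrix(Rg.T@Rm).as_rotvec()*10]
lo=np.array([-3.06,-.37,-1.25,.18,-1.1,.23,-2.94]);hi=np.array([3.06,2.12,1.32,2.47,4.24,1.98,2.94])
if __name__=='__main__':
    best=None
    for s in itertools.product([1,-1],repeat=4):
        f=lambda k:np.concatenate([err(q,np.array(p),R.from_euler('xyz',r).as_matrix(),k,s) for q,p,r in D]+[np.array(k[2:6:1])[[0,1,3]]*1e-3])
        r=least_squares(f,[350,400,0,0,400,0,300,0,0],loss='soft_l1')
        if best is None or r.cost<best[0].cost: best=(r,s,f)
    r,s,f=best; print(s,r.cost,r.x.round(2)); print(r.fun[:36].reshape(6,6).round(2))
    np.savez('kin.npz',k=r.x,s=s)
    from h import *
    rng=np.random.default_rng(0)
    for nm,P,Rg in [('pick',hp(-11,4,8),RH),('pre',hp(-11,4,100),RH),('hold',hp(0,0,134),RH)]:
        S=[]
        for i in range(60):
            q0=rng.uniform(lo,hi); z=least_squares(err,q0,args=(P,Rg,r.x,s),bounds=(lo-1e-6,hi+1e-6))
            if z.cost<1e-4: S.append(np.r_[np.min(np.minimum(z.x-lo,hi-z.x)),z.x])
        S=np.array(sorted(S,key=lambda a:-a[0])); print(nm,len(S)); print(S[:8].round(2) if len(S) else '')
E
python3 kin.py
```

```text
(-1, -1, -1, -1) 0.38852912053007027 [ 3.1722e+02  5.6863e+02 -7.4700e+00  6.2100e+00  3.6939e+02 -7.1100e+00
  3.5511e+02 -5.0000e-02 -9.1150e+01]
[[-0.18  0.07 -0.03  0.    0.03 -0.  ]
 [ 0.39  0.01  0.14 -0.01  0.05 -0.05]
 [-0.31  0.13  0.13  0.02  0.02 -0.18]
 [-0.19  0.12 -0.26 -0.02 -0.02 -0.22]
 [ 0.23  0.05 -0.01  0.03 -0.05 -0.17]
 [ 0.12 -0.33  0.02  0.01 -0.03 -0.2 ]]
pick 28
[[ 0.08  0.19  0.75 -0.4   2.12  2.03  0.31  2.67]
 [ 0.07  0.18  0.75 -0.39  2.12  2.04  0.3   2.66]
 [ 0.04  0.4   0.85 -0.77  2.12  1.86  0.58  2.9 ]
 [ 0.04 -0.34  0.75  0.4   2.12  4.2   0.27  0.36]
 [ 0.04 -0.34  0.75  0.4   2.12  4.2   0.27  0.36]
 [ 0.03  0.42  0.87 -0.81  2.12  1.85  0.61  2.91]
 [ 0.02  0.13  0.74 -0.3   2.12  2.13  0.25  2.55]
 [ 0.01 -0.36  0.76  0.43  2.12  4.23  0.29  0.33]]
pre 0

hold 13
[[ 0.06  0.33  0.51 -0.57  2.15  1.26  0.32 -2.88]
 [ 0.04  0.27  0.49 -0.48  2.15  1.2   0.27 -2.83]
 [ 0.02  0.38  0.52 -0.65  2.15  1.3   0.36 -2.92]
 [ 0.01  0.4   0.53 -0.69  2.15  1.32  0.39 -2.93]
 [ 0.01  0.4   0.53 -0.69  2.15  1.32  0.39 -2.93]
 [ 0.01  0.22  0.48 -0.41  2.15  1.14  0.24 -2.77]
 [ 0.    0.41  0.54 -0.7   2.15  1.32  0.39 -2.94]
 [ 0.    0.41  0.54 -0.7   2.15  1.32  0.39 -2.94]]
```

```bash
cat > sim.py <<'E'
from kin import *; from h import *
K=np.load('kin.npz'); k,s=K['k'],K['s']
RF=RH@np.diag([-1,1,-1.])
def solve(q,P,Rg):   # local, least-motion IK step
    z=least_squares(lambda x:np.r_[err(x,P,Rg,k,s)*10,(x-q)*.05],np.clip(q,lo+1e-4,hi-1e-4),bounds=(lo,hi)); return z.x,np.abs(err(z.x,P,Rg,k,s)).max()
def sim(q,path,n=12,show=True):
    p,Rm=fk(q,k,s)
    for P,Rg in path:
        dv=R.from_matrix(Rm.T@Rg).as_rotvec(); e=0; mj=0
        for i in range(1,n+1):
            qo=q; q,ei=solve(q,p+(P-p)*i/n,Rm@R.from_rotvec(dv*i/n).as_matrix()); e=max(e,ei); mj=max(mj,np.abs(q-qo).max())
        p,Rm=P,Rg
        print(np.round(P),'q',q.round(2),'maxerr',round(e,2),'maxstep',round(mj,2))
    return q
E
python3 - <<'E'
from sim import *
q=readout.read_state()['qpos']
V=lambda yw:RD(yw)
B=np.array([500,300,260.]);
# rotate in two halves to fix direction
sim(q,[(hp(-11,4,120),RH),(np.array([520,150,260.]),V(-.3)),(B,V(1.18)),(np.array([500,280,230.]),RF),(np.array([540,150,210.]),RF),(hp(-11,4,100),RF),(hp(-11,4,8),RF),(hp(-11,4,100),RF),(np.array([540,200,240.]),RF),(np.array([581,281,180.]),V(1.184)),(np.array([581,281,108.]),V(1.184)),
(np.array([581,281,200.]),V(1.184)),(np.array([591,-197,200.]),V(.94)),(np.array([591,-197,34.]),V(.94)),(np.array([591,-197,200.]),V(.94)),(hp(0,0,134),RF)])
E
```

```text
[585.  14. 179.] q [-0.4   0.52  0.44  2.15 -1.1   0.23 -0.59] maxerr 0.32 maxstep 0.01
[520. 150. 260.] q [-0.67  0.48  0.53  1.78 -0.29  0.96 -0.32] maxerr 0.0 maxstep 0.12
[500. 300. 260.] q [-0.65  0.51  0.1   1.67 -0.06  0.97  0.65] maxerr 0.0 maxstep 0.08
[500. 280. 230.] q [-0.96  0.42  0.35  2.1   0.38  0.31  0.54] maxerr 0.0 maxstep 0.06
[540. 150. 210.] q [-0.36  0.4  -0.07  2.19  0.93  0.23  0.26] maxerr 0.0 maxstep 0.1
[593.  14. 161.] q [ 0.2   0.55 -0.39  2.17  1.54  0.23 -0.02] maxerr 0.0 maxstep 0.08
[632.  13.  78.] q [ 0.25  0.77 -0.5   2.12  1.96  0.38 -0.39] maxerr 0.0 maxstep 0.06
[593.  14. 161.] q [ 0.22  0.56 -0.43  2.17  1.54  0.25 -0.02] maxerr 0.0 maxstep 0.05
[540. 200. 240.] q [-0.06  0.44 -0.65  2.1   1.09  0.56  0.03] maxerr 0.0 maxstep 0.05
[581. 281. 180.] q [-0.09  0.78 -0.75  1.58  0.6   1.02  0.16] maxerr 0.0 maxstep 0.06
[581. 281. 108.] q [-0.12  0.86 -0.69  1.65  0.68  0.89  0.1 ] maxerr 0.0 maxstep 0.01
[581. 281. 200.] q [-0.09  0.76 -0.77  1.56  0.58  1.06  0.18] maxerr 0.0 maxstep 0.01
[ 591. -197.  200.] q [ 0.7   0.73 -0.77  1.63  0.58  1.02  0.69] maxerr 0.0 maxstep 0.07
[ 591. -197.   34.] q [ 0.62  0.93 -0.61  1.75  0.77  0.72  0.54] maxerr 0.0 maxstep 0.03
[ 591. -197.  200.] q [ 0.7   0.73 -0.77  1.63  0.57  1.02  0.69] maxerr 0.0 maxstep 0.03
[589.  10. 196.] q [ 0.33  0.51 -0.58  2.15  1.27  0.33  0.25] maxerr 0.0 maxstep 0.13
```

The simulated path through the other branch works, with q5 positive and the jaw flipped. Retreating first.

Emit:
{"fn": "apply_moves", "kwargs": {
  "commands": [
    [[0,-0.7,0,0,0,0],[0,-0.7,0,0,0,0],[0,-0.5,0,0,0,0]]
  ]
}}

```text
clock: 2.78
eef_pos: [591.7, 3.5, 215.7]
tool_rot: [-1.191, -0.002, -1.608]
force: [0.2, -0.6, 0.0]
width: 85.1
```

```bash
python3 -c "
from h import *
plan(np.array([520,150,260]),RD(-.3),16)"
```

```text
t 2.7833 p [591.7   3.5 215.7] d [-71.7 146.5  44.3] rotvec [-18.48 -73.95  14.34] F [ 0.2 -0.6  0. ] w 85.1 q [-0.57  0.51  0.71  2.08 -0.91  0.4  -0.79]
[-0.22, -0.11, -0.09, -0.23, -0.92, 0.18],[-0.23, -0.1, -0.07, -0.23, -0.92, 0.18],[-0.24, -0.1, -0.05, -0.23, -0.92, 0.18],[-0.24, -0.09, -0.04, -0.23, -0.92, 0.18],[-0.25, -0.09, -0.02, -0.23, -0.92, 0.18],[-0.25, -0.09, 0.0, -0.23, -0.92, 0.18],[-0.25, -0.08, 0.02, -0.23, -0.92, 0.18],[-0.25, -0.08, 0.04, -0.23, -0.92, 0.18],
[-0.25, -0.08, 0.06, -0.23, -0.92, 0.18],[-0.24, -0.07, 0.07, -0.23, -0.92, 0.18],[-0.24, -0.07, 0.09, -0.23, -0.92, 0.18],[-0.23, -0.07, 0.11, -0.23, -0.92, 0.18],[-0.22, -0.07, 0.13, -0.23, -0.92, 0.18],[-0.21, -0.07, 0.14, -0.23, -0.92, 0.18],[-0.2, -0.07, 0.16, -0.23, -0.92, 0.18],[-0.19, -0.07, 0.17, -0.23, -0.92, 0.18],
16
```

Emit:
{"fn": "apply_moves", "kwargs": {
  "commands": [
    [[-0.22,-0.1,-0.09,-0.23,-0.92,0.18],[-0.23,-0.1,-0.07,-0.23,-0.92,0.18],[-0.24,-0.1,-0.05,-0.23,-0.92,0.18],[-0.24,-0.1,-0.04,-0.23,-0.92,0.18],[-0.25,-0.1,-0.02,-0.23,-0.92,0.18],[-0.25,-0.1,0,-0.23,-0.92,0.18],[-0.25,-0.1,0.02,-0.23,-0.92,0.18],[-0.25,-0.1,0.04,-0.23,-0.92,0.18]]
  ]
}}

```text
clock: 3.45
eef_pos: [542.0, 64.0, 251.5]
tool_rot: [-1.378, -0.062, -0.954]
force: [0.6, -0.5, -0.4]
width: 85.0
```

Emit:
{"fn": "apply_moves", "kwargs": {
  "commands": [
    [[-0.25,-0.1,0.06,-0.23,-0.92,0.18],[-0.24,-0.1,0.07,-0.23,-0.92,0.18],[-0.24,-0.1,0.09,-0.23,-0.92,0.18],[-0.23,-0.1,0.11,-0.23,-0.92,0.18],[-0.22,-0.1,0.13,-0.23,-0.92,0.18],[-0.21,-0.1,0.14,-0.23,-0.92,0.18],[-0.2,-0.1,0.16,-0.23,-0.92,0.18],[-0.19,-0.1,0.17,-0.23,-0.92,0.18]]
  ]
}}

```text
clock: 4.12
eef_pos: [493.3, 125.2, 291.6]
tool_rot: [-1.563, 0.009, -0.292]
force: [0.2, 0.0, -0.2]
width: 84.5
```

```bash
python3 -c "
from h import *
plan(np.array([500,300,260]),RD(1.18),20)"
```

```text
t 4.1167 p [493.3 125.2 291.6] d [  6.7 174.8 -31.6] rotvec [ -0.74 -84.35  -0.12] F [ 0.2  0.  -0.2] w 84.5 q [-0.71  0.41  0.6   1.83 -0.28  0.99 -0.29]
[-0.05, 0.04, 0.21, -0.01, -0.84, -0.0],[-0.04, 0.04, 0.21, -0.01, -0.84, -0.0],[-0.02, 0.04, 0.22, -0.01, -0.84, -0.0],[-0.01, 0.04, 0.22, -0.01, -0.84, -0.0],[0.01, 0.04, 0.22, -0.01, -0.84, -0.0],[0.03, 0.04, 0.22, -0.01, -0.84, -0.0],[0.04, 0.04, 0.21, -0.01, -0.84, -0.0],[0.06, 0.04, 0.21, -0.01, -0.84, -0.0],
[0.07, 0.04, 0.21, -0.01, -0.84, -0.0],[0.09, 0.04, 0.2, -0.01, -0.84, -0.0],[0.1, 0.04, 0.19, -0.01, -0.84, -0.0],[0.12, 0.04, 0.19, -0.01, -0.84, -0.0],[0.13, 0.04, 0.18, -0.01, -0.84, -0.0],[0.14, 0.04, 0.17, -0.01, -0.84, -0.0],[0.15, 0.04, 0.16, -0.01, -0.84, -0.0],[0.16, 0.04, 0.14, -0.01, -0.84, -0.0],
[0.17, 0.04, 0.13, -0.01, -0.84, -0.0],[0.18, 0.04, 0.12, -0.01, -0.84, -0.0],[0.19, 0.04, 0.1, -0.01, -0.84, -0.0],[0.2, 0.04, 0.09, -0.01, -0.84, -0.0],20
```

Emit:
{"fn": "apply_moves", "kwargs": {
  "commands": [
    [[-0.05,0.05,0.25,0,-0.9,0],[-0.05,0.05,0.25,0,-0.9,0],[0,0.05,0.25,0,-0.9,0],[0,0.05,0.25,0,-0.9,0],[0,0.05,0.25,0,-0.9,0],[0.05,0.05,0.25,0,-0.9,0],[0.05,0.05,0.25,0,-0.9,0],[0.05,0.05,0.25,0,-0.9,0]]
  ]
}}

```text
clock: 4.78
eef_pos: [489.5, 196.4, 283.6]
tool_rot: [-1.553, -0.003, 0.351]
force: [0.4, -0.2, 0.8]
width: 85.3
```

Emit:
{"fn": "apply_moves", "kwargs": {
  "commands": [
    [[0.1,0.05,0.2,0,-0.9,0],[0.1,0.05,0.2,0,-0.9,0],[0.1,0.05,0.2,0,-0.9,0],[0.15,0.05,0.2,0,-0.9,0],[0.15,0.05,0.2,0,-0.9,0],[0.15,0.05,0.15,0,-0.9,0],[0.15,0.05,0.15,0,-0.9,0],[0.15,0.05,0.15,0,-0.9,0]]
  ]
}}

```text
clock: 5.45
eef_pos: [483.8, 256.8, 274.9]
tool_rot: [-1.558, -0.018, 0.994]
force: [0.4, 0.7, -0.6]
width: 85.3
```

```bash
python3 -c "
from sim import *
plan(np.array([500,280,230]),RF,10)
q=readout.read_state()['qpos']
sim(q,[(np.array([500,280,230.]),RF),(np.array([540,150,210.]),RF),(hp(-11,4,100),RF)])"
```

```text
t 5.45 p [483.8 256.8 274.9] d [ 16.2  23.2 -44.9] rotvec [-24.75 -31.93  -5.86] F [ 0.4  0.7 -0.6] w 85.3 q [-0.68  0.43  0.22  1.76 -0.14  0.95  0.6 ]
[0.07, 0.11, -0.0, -0.5, -0.64, -0.12],[0.07, 0.11, -0.0, -0.5, -0.64, -0.12],[0.07, 0.12, -0.0, -0.5, -0.64, -0.12],[0.06, 0.12, 0.0, -0.5, -0.64, -0.12],[0.06, 0.12, 0.0, -0.5, -0.64, -0.12],[0.06, 0.12, 0.0, -0.5, -0.64, -0.12],[0.06, 0.12, 0.0, -0.5, -0.64, -0.12],[0.06, 0.12, 0.01, -0.5, -0.64, -0.12],
[0.06, 0.12, 0.01, -0.5, -0.64, -0.12],[0.06, 0.12, 0.01, -0.5, -0.64, -0.12],10
[500. 280. 230.] q [-0.99  0.43  0.39  2.1   0.32  0.3   0.6 ] maxerr 0.0 maxstep 0.06
[540. 150. 210.] q [-0.36  0.4  -0.07  2.19  0.93  0.23  0.26] maxerr 0.0 maxstep 0.13
[593.  14. 161.] q [ 0.2   0.55 -0.39  2.17  1.54  0.23 -0.02] maxerr 0.0 maxstep 0.08
```

Emit:
{"fn": "apply_moves", "kwargs": {
  "commands": [
    [[0.1,0.1,0,-0.55,-0.65,-0.1],[0.1,0.1,0,-0.55,-0.65,-0.1],[0.1,0.1,0,-0.55,-0.65,-0.1],[0.05,0.1,0,-0.55,-0.65,-0.1],[0.05,0.1,0,-0.55,-0.65,-0.1],[0.05,0.1,0,-0.5,-0.65,-0.1],[0.05,0.1,0,-0.5,-0.65,-0.1],[0.05,0.1,0,-0.5,-0.65,-0.1]]
  ]
}}

```text
clock: 6.12
eef_pos: [497.7, 261.9, 250.8]
tool_rot: [-1.96, -0.007, 1.457]
force: [-0.2, -0.3, -0.5]
width: 85.0
```

```bash
python3 -c "
from sim import *
plan(np.array([540,150,215]),RF,8)
plan(hp(-11,4,110),RF)"
```

```text
t 6.1167 p [497.7 261.9 250.8] d [  42.3 -111.9  -35.8] rotvec [-2.66 -5.34 -1.9 ] F [-0.2 -0.3 -0.5] w 85.0 q [-0.96  0.38  0.34  2.05  0.31  0.46  0.54]
[-0.33, 0.17, -0.12, -0.07, -0.13, -0.05],[-0.34, 0.17, -0.11, -0.07, -0.13, -0.05],[-0.34, 0.16, -0.11, -0.07, -0.13, -0.05],[-0.34, 0.16, -0.1, -0.07, -0.13, -0.05],[-0.34, 0.16, -0.1, -0.07, -0.13, -0.05],[-0.34, 0.16, -0.09, -0.07, -0.13, -0.05],[-0.34, 0.16, -0.09, -0.07, -0.13, -0.05],[-0.35, 0.16, -0.08, -0.07, -0.13, -0.05],
8
t 6.1167 p [497.7 261.9 250.8] d [  91.4 -248.1  -80.7] rotvec [-2.66 -5.34 -1.9 ] F [-0.2 -0.3 -0.5] w 85.0 q [-0.96  0.38  0.34  2.05  0.31  0.46  0.54]
[-0.74, 0.37, -0.25, -0.07, -0.13, -0.05],[-0.74, 0.37, -0.24, -0.07, -0.13, -0.05],[-0.75, 0.37, -0.23, -0.07, -0.13, -0.05],[-0.75, 0.36, -0.22, -0.07, -0.13, -0.05],[-0.76, 0.36, -0.21, -0.07, -0.13, -0.05],[-0.76, 0.36, -0.2, -0.07, -0.13, -0.05],[-0.76, 0.36, -0.18, -0.07, -0.13, -0.05],[-0.77, 0.36, -0.17, -0.07, -0.13, -0.05],
8
```

Emit:
{"fn": "apply_moves", "kwargs": {
  "commands": [
    [[-0.35,0.15,-0.12,-0.07,-0.13,-0.05],[-0.35,0.15,-0.11,-0.07,-0.13,-0.05],[-0.35,0.15,-0.11,-0.07,-0.13,-0.05],[-0.35,0.15,-0.1,-0.07,-0.13,-0.05],[-0.35,0.15,-0.1,-0.07,-0.13,-0.05],[-0.35,0.15,-0.1,-0.07,-0.13,-0.05],[-0.35,0.15,-0.1,-0.07,-0.13,-0.05],[-0.35,0.15,-0.1,-0.07,-0.13,-0.05]]
  ]
}}

```text
clock: 6.78
eef_pos: [530.4, 136.8, 223.4]
tool_rot: [-2.012, -0.002, 1.558]
force: [-0.2, -1.5, -0.4]
width: 85.2
```

```bash
python3 -c "
from sim import *
plan(hp(-11,4,110),RF,8)"
```

```text
t 6.7833 p [530.4 136.8 223.4] d [  58.7 -123.   -53.3] rotvec [0.25 0.07 0.15] F [-0.2 -1.5 -0.4] w 85.2 q [-0.45  0.36  0.04  2.21  0.76  0.23  0.43]
[-0.38, 0.23, -0.1, 0.01, 0.0, 0.0],[-0.38, 0.23, -0.1, 0.01, 0.0, 0.0],[-0.38, 0.23, -0.1, 0.01, 0.0, 0.0],[-0.38, 0.23, -0.1, 0.01, 0.0, 0.0],[-0.38, 0.23, -0.1, 0.01, 0.0, 0.0],[-0.38, 0.23, -0.1, 0.01, 0.0, 0.0],[-0.38, 0.23, -0.1, 0.01, 0.0, 0.0],[-0.38, 0.23, -0.1, 0.01, 0.0, 0.0],
8
```

Emit:
{"fn": "apply_moves", "kwargs": {
  "commands": [
    [[-0.4,0.2,-0.1,0,0,0],[-0.4,0.2,-0.1,0,0,0],[-0.4,0.2,-0.1,0,0,0],[-0.4,0.2,-0.1,0,0,0],[-0.4,0.2,-0.1,0,0,0],[-0.35,0.2,-0.1,0,0,0],[-0.35,0.2,-0.1,0,0,0],[0,0,0,0,0,0]]
  ]
}}

```text
clock: 7.45
eef_pos: [571.5, 2.3, 190.1]
tool_rot: [-2.018, 0.009, 1.539]
force: [-0.2, -0.3, -0.3]
width: 85.2
```

```bash
python3 -c "
from sim import *
plan(hp(-11.5,4,70),RF)
plan(hp(-11.5,4,8),RF)"
```

```text
t 7.45 p [571.5   2.3 190.1] d [ 34.1  11.3 -56.5] rotvec [ 0.63 -0.67 -0.88] F [-0.2 -0.3 -0.3] w 85.2 q [ 0.18  0.46 -0.37  2.2   1.33  0.24  0.15]
[0.16, 0.82, -0.07, 0.06, -0.07, -0.09],[0.15, 0.82, -0.08, 0.06, -0.07, -0.09],2
t 7.45 p [571.5   2.3 190.1] d [  60.3   10.9 -112.7] rotvec [ 0.63 -0.67 -0.88] F [-0.2 -0.3 -0.3] w 85.2 q [ 0.18  0.46 -0.37  2.2   1.33  0.24  0.15]
[0.09, 0.8, -0.03, 0.03, -0.03, -0.04],[0.08, 0.8, -0.04, 0.03, -0.03, -0.04],[0.08, 0.8, -0.04, 0.03, -0.03, -0.04],[0.08, 0.8, -0.04, 0.03, -0.03, -0.04],4
```

Emit:
{"fn": "apply_moves", "kwargs": {
  "commands": [
    [[0.15,0.4,-0.05,0.05,-0.05,-0.05],[0.1,0.4,-0.05,0.05,-0.05,-0.05],[0.05,0.4,-0.05,0,-0.05,-0.05],[0,0.3,0,0,0,0],[0,0,0,0,0,0]]
  ]
}}

```text
clock: 7.87
eef_pos: [599.7, 7.2, 141.8]
tool_rot: [-2.013, 0.007, 1.549]
force: [0.4, 0.3, 0.2]
width: 84.7
```

```bash
python3 -c "
from sim import *
plan(hp(-11.5,4,8),RF)"
```

```text
t 7.8667 p [599.7   7.2 141.8] d [ 32.1   6.  -64.4] rotvec [ 0.34 -0.18 -0.54] F [0.4 0.3 0.2] w 84.7 q [ 0.16  0.58 -0.35  2.17  1.68  0.25 -0.17]
[0.06, 0.6, -0.01, 0.02, -0.01, -0.04],[0.06, 0.6, -0.01, 0.02, -0.01, -0.04],[0.06, 0.6, -0.01, 0.02, -0.01, -0.04],3
```

Tracking is good. Descending the rest of the way.

Emit:
{"fn": "apply_moves", "kwargs": {
  "commands": [
    [[0.1,0.45,0,0.05,0,-0.05],[0.1,0.45,0,0,0,-0.05],[0,0.4,0,0,0,0],[0,0.3,0,0,0,0],[0,0.15,0,0,0,0],[0,0,0,0,0,0]]
  ]
}}

```text
clock: 8.37
eef_pos: [626.6, 13.9, 83.4]
tool_rot: [-2.012, 0.005, 1.556]
force: [-0.3, -0.2, -0.6]
width: 85.2
```

```bash
python3 -c "
from sim import *
plan(hp(-11.5,4,8),RF)"
```

```text
t 8.3667 p [626.6  13.9  83.4] d [ 5.2 -0.7 -6. ] rotvec [ 0.26  0.12 -0.29] F [-0.3 -0.2 -0.6] w 85.2 q [ 0.21  0.74 -0.45  2.12  1.92  0.36 -0.38]
[-0.01, 0.19, -0.05, 0.05, 0.02, -0.06],1
```

Emit:
{"fn": "apply_moves", "kwargs": {
  "commands": [
    [[0,0.15,-0.05,0.05,0,-0.05],[0,0.05,0,0,0,0]]
  ]
}}

```text
clock: 8.53
eef_pos: [631.4, 13.7, 78.7]
tool_rot: [-2.008, 0.002, 1.558]
force: [-0.0, -0.0, -0.0]
width: 84.9
```

Emit:
{"fn": "apply_moves", "kwargs": {
  "commands": [
    [[0,0,0,0,0,0],[0,0,0,0,0,0],[0,0,0,0,0,0],[0,0,0,0,0,0],[0,0,0,0,0,0],[0,0,0,0,0,0],[0,0,0,0,0,0],[0,0,0,0,0,0]]
  ],
  "claw": 45
}}

```text
clock: 9.2
eef_pos: [631.0, 13.6, 81.0]
tool_rot: [-2.009, 0.004, 1.559]
force: [0.2, 0.4, -0.7]
width: 55.7
```

```bash
python3 -c "
from sim import *
plan(hp(-11.5,4,100),RF)"
```

```text
t 9.2 p [631.   13.6  81. ] d [-38.1   0.2  79.7] rotvec [ 0.13  0.24 -0.11] F [ 0.2  0.4 -0.7] w 55.7 q [ 0.2   0.74 -0.44  2.11  1.92  0.35 -0.36]
[-0.0, -0.74, 0.01, 0.01, 0.02, -0.01],[-0.0, -0.74, 0.01, 0.01, 0.02, -0.01],[-0.0, -0.74, 0.01, 0.01, 0.02, -0.01],3
```

Gripped at 55.7 mm. Lifting along the normal.

Emit:
{"fn": "apply_moves", "kwargs": {
  "commands": [
    [[0,-0.3,0,0,0,0],[0,-0.5,0,0,0,0],[0,-0.6,0,0,0,0],[0,-0.6,0,0,0,0],[0,-0.5,0,0,0,0]]
  ]
}}

```text
clock: 9.62
eef_pos: [586.3, 13.9, 169.1]
tool_rot: [-2.001, 0.003, 1.558]
force: [0.3, 0.1, -2.1]
width: 55.5
```

```bash
python3 -c "
from sim import *
plan(np.array([545,200,245]),RF,8)
sim(readout.read_state()['qpos'],[(np.array([545,200,245.]),RF),(np.array([581,281,200.]),RD(1.184))])
w=snap('wrist','w2')"
```

```text
t 9.6167 p [586.3  13.9 169.1] d [-41.3 186.1  75.9] rotvec [-0.33  0.17 -0.09] F [ 0.3  0.1 -2.1] w 55.5 q [ 0.19  0.52 -0.41  2.17  1.38  0.27  0.11]
[0.58, -0.27, 0.02, -0.01, 0.0, -0.0],[0.58, -0.27, 0.02, -0.01, 0.0, -0.0],[0.58, -0.27, 0.02, -0.01, 0.0, -0.0],[0.58, -0.27, 0.02, -0.01, 0.0, -0.0],[0.58, -0.27, 0.02, -0.01, 0.0, -0.0],[0.58, -0.27, 0.02, -0.01, 0.0, -0.0],[0.58, -0.27, 0.02, -0.01, 0.0, -0.0],[0.58, -0.27, 0.02, -0.01, 0.0, -0.0],
8
[545. 200. 245.] q [-0.08  0.43 -0.61  2.08  1.04  0.55  0.09] maxerr 0.0 maxstep 0.03
[581. 281. 200.] q [-0.11  0.75 -0.73  1.56  0.55  1.04  0.2 ] maxerr 0.0 maxstep 0.07
```

View pics/w2.png

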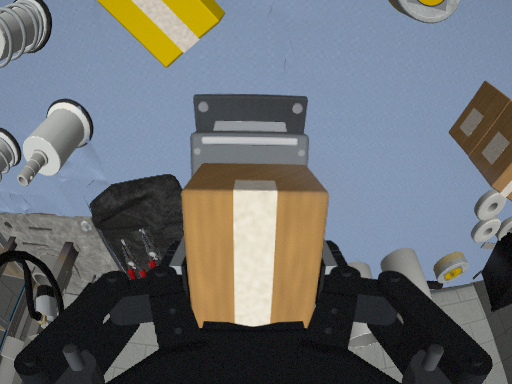

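Wrist view: the carton is held squarely, with the front edge of its top at about row 190, from (188,190) to (326,190), and the tape vertical. I'll measure its offset in the tool frame.

Run:
```python
from h import *
d=np.load('pics/w2.npz'); s=readout.read_state(); T=R.from_euler('xyz',s['tool_rot']).as_matrix(); p=s['eef_pos']
img=d['image']; print([ (r,img[r,253].tolist(),img[r,210].tolist()) for r in range(160,200,3)])
n=T[:,1]
for u,v in [(188,190),(253,181),(253,190),(326,190),(200,325),(308,325)]:
    C,w=ray(d,u,v,True); Q=C+w*((p-40*n-C)@n)/(w@n); print((T.T@(Q-p)).round(1))
```

```text
[(160, [117, 122, 127], [110, 118, 118]), (163, [106, 104, 103], [97, 80, 63]), (166, [93, 74, 51], [89, 68, 47]), (169, [88, 67, 42], [88, 67, 41]), (172, [91, 70, 44], [87, 69, 37]), (175, [90, 71, 44], [91, 68, 40]), (178, [96, 74, 48], [89, 67, 43]), (181, [125, 120, 110], [91, 70, 38]), (184, [125, 118, 113], [93, 70, 44]), (187, [125, 119, 111], [94, 73, 44]), (190, [181, 173, 158], [142, 110, 69]), (193, [232, 225, 208], [169, 130, 79]), (196, [232, 226, 209], [178, 137, 84]), (199, [232, 226, 208], [175, 133, 82])]
[-22.5 -40.   44. ]
[  0.6 -40.   47.2]
[  0.6 -40.   44. ]
[ 26.6 -40.   44. ]
[-23.  -40.  -19.1]
[ 25.3 -40.  -19.1]
```

Emit:
{"fn": "apply_moves", "kwargs": {
  "commands": [
    [[0.6,-0.3,0,0,0,0],[0.6,-0.3,0,0,0,0],[0.6,-0.3,0,0,0,0],[0.6,-0.3,0,0,0,0],[0.6,-0.25,0,0,0,0],[0.6,-0.25,0,0,0,0],[0.55,-0.25,0,0,0,0],[0.5,-0.25,0,0,0,0]]
  ]
}}

```text
clock: 10.33
eef_pos: [550.4, 198.3, 250.9]
tool_rot: [-2.001, 0.012, 1.54]
force: [0.9, 1.0, -1.0]
width: 55.4
```

```bash
python3 -c "
from sim import *
plan(np.array([581,281,200]),RD(1.184),8)"
```

```text
t 10.3333 p [550.4 198.3 250.9] d [ 30.6  82.7 -50.9] rotvec [24.52 20.23  3.69] F [ 0.9  1.  -1. ] w 55.4 q [-0.08  0.43 -0.63  2.04  0.99  0.62  0.13]
[0.26, 0.18, -0.01, 0.61, 0.51, 0.09],[0.27, 0.18, -0.01, 0.61, 0.51, 0.09],[0.27, 0.17, -0.01, 0.61, 0.51, 0.09],[0.27, 0.17, -0.01, 0.61, 0.51, 0.09],[0.27, 0.17, -0.0, 0.61, 0.51, 0.09],[0.27, 0.16, -0.0, 0.61, 0.51, 0.09],[0.27, 0.16, 0.0, 0.61, 0.51, 0.09],[0.27, 0.16, 0.01, 0.61, 0.51, 0.09],
8
```

Emit:
{"fn": "apply_moves", "kwargs": {
  "commands": [
    [[0.28,0.15,0,0.62,0.52,0.1],[0.28,0.15,0,0.62,0.52,0.1],[0.28,0.15,0,0.62,0.52,0.1],[0.28,0.15,0,0.62,0.52,0.1],[0.28,0.1,0,0.62,0.52,0.1],[0.28,0.1,0,0.62,0.52,0.1],[0.28,0.1,0,0.62,0.52,0.1],[0.28,0.1,0,0.62,0.52,0.1]]
  ]
}}

```text
clock: 11.0
eef_pos: [573.9, 293.6, 211.0]
tool_rot: [-1.552, 0.011, 1.168]
force: [1.3, 0.1, -2.0]
width: 55.8
```

```bash
python3 -c "
from sim import *
plan(np.array([583.8,280,170]),RD(1.184))"
```

```text
t 11.0 p [573.9 293.6 211. ] d [  9.9 -13.6 -41. ] rotvec [-1.07 -0.94 -0.62] F [ 1.3  0.1 -2. ] w 55.8 q [-0.12  0.74 -0.71  1.52  0.51  1.09  0.23]
[-0.1, 0.51, -0.19, -0.11, -0.09, -0.06],[-0.11, 0.51, -0.18, -0.11, -0.09, -0.06],2
```

Emit:
{"fn": "apply_moves", "kwargs": {
  "commands": [
    [[-0.1,0.4,-0.18,-0.1,-0.1,-0.05],[-0.1,0.4,-0.18,-0.1,-0.1,-0.05],[0,0,0,0,0,0],[0,0,0,0,0,0]]
  ]
}}

```text
clock: 11.33
eef_pos: [587.7, 280.3, 172.4]
tool_rot: [-1.568, 0.005, 1.177]
force: [-0.3, -0.4, -1.8]
width: 55.0
```

Run:
```python
from sim import *
plan(np.array([583.8,280,125]),RD(1.184))
a=snap('side','s2');b=snap('top','t2')
c=lambda d,x,y,w,h,W,H_:cv2.resize(d['image'][y:y+h,x:x+w],(W,H_),interpolation=cv2.INTER_CUBIC)
im=np.hstack([c(a,160,190,100,100,400,400),c(b,70,120,100,100,400,400)])
cv2.imwrite('pics/c2.png',im[:,:,::-1])
```

```text
t 11.3333 p [587.7 280.3 172.4] d [ -3.9  -0.3 -47.4] rotvec [-0.15 -0.38 -0.27] F [-0.3 -0.4 -1.8] w 55.0 q [-0.11  0.78 -0.69  1.55  0.55  1.01  0.23]
[-0.02, 0.59, 0.04, -0.01, -0.04, -0.03],[-0.02, 0.59, 0.04, -0.01, -0.04, -0.03],2
```

View pics/c2.png

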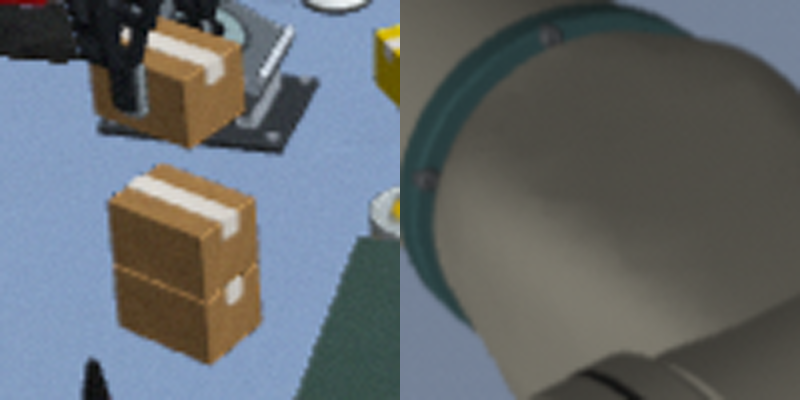

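The side crop shows the held carton's bottom corners at (190,148) near and (244,108) right. The column's top corners are at (203,238) near, (256,202) right and (109,204) left. Comparing the two.

Run:
```python
from h import *
d=np.load('pics/s2.npz')
px=lambda X,Y:(160+(X+.5)/4-.5,190+(Y+.5)/4-.5)
e1=np.array([np.cos(1.184),np.sin(1.184)]); e2=np.array([-e1[1],e1[0]])
def rel(P): P=P[:2]-[583.8,280]; return P.round(1),np.round([P@e1,P@e2],1)
for n,X,Y,z in [('h near bot',190,148,162),('h right bot',244,108,162),('h near top',192,83,212),('h right top',243,40,212),('c near',203,238,100),('c right',256,202,100),('c left',109,204,100),('c far',162,166,100)]: print(n,rel(onz(d,*px(X,Y),z)))
```

```text
h near bot (array([-22.4,  38.4]), array([27.1, 35.3]))
h right bot (array([-42.3, -14.1]), array([-29. ,  33.8]))
h near top (array([-28.8,  44.7]), array([30.5, 43.5]))
h right top (array([-44.6, -12.7]), array([-28.6,  36.5]))
c near (array([-28.4,  43.7]), array([29.7, 42.8]))
c right (array([-50.4,  -1.8]), array([-20.7,  46. ]))
c left (array([42.2, 17.3]), array([ 31.9, -32.6]))
c far (array([ 22.4, -32.7]), array([-21.9, -33.1]))
```

The side view and the earlier top view disagree by about 6 mm across the column. I'll refine both with masks and sub-pixel outlines.

Run:
```python
from h import *
e1=np.array([np.cos(1.184),np.sin(1.184)]); e2=np.array([-e1[1],e1[0]])
def quad(d,x,y,w,h,z,nm,thr):
    im=cv2.resize(d['image'][y:y+h,x:x+w],None,fx=8,fy=8,interpolation=cv2.INTER_CUBIC).astype(int)
    r,g,b=im[...,0],im[...,1],im[...,2]
    m=((r>b-5)&(r>thr)).astype(np.uint8)*255
    m=cv2.morphologyEx(m,cv2.MORPH_OPEN,np.ones((5,5)))
    cs,_=cv2.findContours(m,0,2); c=max(cs,key=cv2.contourArea)
    P=np.array([onz(d,x+(u+.5)/8-.5,y+(v+.5)/8-.5,z)[:2] for u,v in c[:,0]],np.float32)
    rc=cv2.minAreaRect(P); ctr=np.array(rc[0]); q=ctr-[583.8,280]
    print(nm,cv2.contourArea(c),'ctr',ctr.round(1),'size',np.round(rc[1],1),'ang',round(rc[2],1),'rel e1,e2',round(q@e1,1),round(q@e2,1)); return m
t=np.load('pics/t0.npz'); s=np.load('pics/s0.npz'); s2=np.load('pics/s2.npz')
for thr in (95,105,115): quad(t,95,140,60,55,100,f't0 {thr}',thr)
print(t['image'][165,[112,118,122,128,134,138]].tolist())
# side: top-face brighter? print profile
print(s2['image'][[236,240,246,252,258],[205,205,205,205,205]].tolist(), s2['image'][[241,256],[195,218]].tolist(),s2['image'][255,218].tolist())
for thr in (140,150,160): quad(s2,180,225,50,40,100,f's2 {thr}',thr)
```

```text
t0 95 49976.0 ctr [579.2 284.1] size [56.1 83.2] ang 67.3 rel e1,e2 2.0 5.8
t0 105 48074.5 ctr [579.3 284.2] size [55.4 83.2] ang 67.6 rel e1,e2 2.2 5.8
t0 115 37422.5 ctr [579.1 283.6] size [52.2 83. ] ang 67.9 rel e1,e2 1.5 5.7
[[116, 93, 66], [160, 154, 147], [158, 152, 144], [121, 97, 70], [61, 50, 39], [72, 68, 62]]
[[159, 120, 72], [219, 216, 210], [153, 113, 66], [83, 59, 33], [76, 55, 34]] [[155, 121, 70], [133, 98, 56]] [136, 100, 63]
s2 140 24606.0 ctr [574.7 286.8] size [57.5 97.5] ang 67.0 rel e1,e2 2.8 11.0
s2 150 22944.5 ctr [575.4 285.8] size [55.3 95.5] ang 66.6 rel e1,e2 2.2 10.0
s2 160 11569.0 ctr [572.7 280.5] size [44.  95.3] ang 62.1 rel e1,e2 -3.7 10.4
```

Emit:
{"fn": "apply_moves", "kwargs": {
  "commands": [
    [[0.02,0.4,0.14,0,-0.05,-0.05],[0,0.4,0,0,0,0],[0,0.25,0,0,0,0],[0,0,0,0,0,0]]
  ]
}}

```text
clock: 11.77
eef_pos: [583.9, 286.1, 135.0]
tool_rot: [-1.574, -0.006, 1.183]
force: [-1.3, 0.4, -1.8]
width: 55.3
```

```bash
python3 -c "
from sim import *
plan(np.array([582.4,283.2,113]),RD(1.18))"
```

```text
t 11.7667 p [583.9 286.1 135. ] d [ -1.5  -2.9 -22. ] rotvec [0.2  0.15 0.35] F [-1.3  0.4 -1.8] w 55.3 q [-0.13  0.82 -0.66  1.6   0.59  0.93  0.19]
[-0.08, 0.55, 0.01, 0.04, 0.03, 0.07],1
```

Emit:
{"fn": "apply_moves", "kwargs": {
  "commands": [
    [[-0.08,0.25,0.02,0.05,0,0.05],[0,0.2,0,0,0,0],[0,0,0,0,0,0]]
  ]
}}

```text
clock: 12.02
eef_pos: [582.6, 284.6, 118.0]
tool_rot: [-1.572, -0.004, 1.183]
force: [-1.1, 0.2, -1.6]
width: 55.5
```

```bash
python3 -c "
from sim import *
plan(np.array([582.4,283.2,111]),RD(1.18))"
```

```text
t 12.0167 p [582.6 284.6 118. ] d [-0.2 -1.4 -7. ] rotvec [0.06 0.18 0.22] F [-1.1  0.2 -1.6] w 55.5 q [-0.13  0.83 -0.65  1.61  0.61  0.9   0.18]
[-0.03, 0.18, -0.01, 0.01, 0.04, 0.04],1
```

Emit:
{"fn": "apply_moves", "kwargs": {
  "commands": [
    [[-0.03,0.1,0,0,0.05,0.05],[0,0.05,0,0,0,0]]
  ]
}}

```text
clock: 12.18
eef_pos: [582.6, 283.5, 112.2]
tool_rot: [-1.573, 0.0, 1.178]
force: [-1.8, -1.3, -1.1]
width: 55.9
```

Emit:
{"fn": "apply_moves", "kwargs": {
  "commands": [
    [[0,0.03,0,0,0,0],[0,0.03,0,0,0,0]]
  ]
}}

```text
clock: 12.35
eef_pos: [583.1, 284.0, 110.6]
tool_rot: [-1.573, -0.001, 1.178]
force: [-2.5, -1.7, 10.2]
width: 55.5
```

Run:
```python
from sim import *
plan(np.array([582.4,283.2,111]),RD(1.18))
a=snap('side','s3')
cv2.imwrite('pics/c3.png',cv2.resize(a['image'][200:300,160:260],(600,600),interpolation=cv2.INTER_CUBIC)[:,:,::-1])
```

```text
t 12.35 p [583.1 284.  110.6] d [-0.7 -0.8  0.4] rotvec [ 0.14 -0.14  0.05] F [-2.5 -1.7 10.2] w 55.5 q [-0.13  0.84 -0.64  1.62  0.61  0.89  0.17]
[-0.02, -0.01, 0.01, 0.03, -0.03, 0.01],1
```

View pics/c3.png

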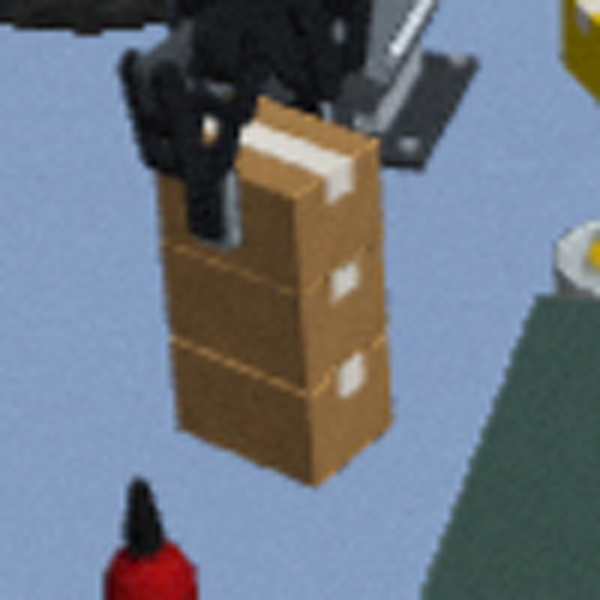

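Contact is at 10 N and the edges are flush on all visible sides of the stack. Releasing.

Emit:
{"fn": "apply_moves", "kwargs": {
  "commands": [
    [[0,0,0,0,0,0],[0,0,0,0,0,0],[0,0,0,0,0,0],[0,0,0,0,0,0],[0,0,0,0,0,0],[0,0,0,0,0,0]]
  ],
  "claw": 85
}}

```text
clock: 12.9
eef_pos: [584.4, 284.9, 112.3]
tool_rot: [-1.576, -0.004, 1.177]
force: [0.4, 0.3, -0.0]
width: 84.8
```

Emit:
{"fn": "apply_moves", "kwargs": {
  "commands": [
    [[0,-0.3,0,0,0,0],[0,-0.4,0,0,0,0],[0,-0.5,0,0,0,0],[0,-0.6,0,0,0,0],[0,-0.7,0,0,0,0],[0,-0.7,0,0,0,0],[0,-0.5,0,0,0,0]]
  ]
}}

```text
clock: 13.48
eef_pos: [580.4, 283.1, 265.0]
tool_rot: [-1.568, 0.004, 1.18]
force: [0.1, -0.5, 0.8]
width: 85.1
```

Run:
```python
from sim import *
plan(np.array([560,-150,260]),RD(.94),16)
sim(readout.read_state()['qpos'],[(np.array([560,-150,260]),RD(.94)),(np.array([591,-197,34.]),RD(.94)),(np.array([591,-197,240.]),RD(.94)),(np.array([570,-80,230.]),RF),(hp(0,0,134),RF)])
a=snap('side','s4')
```

```text
t 13.4833 p [580.4 283.1 265. ] d [ -20.4 -433.1   -5. ] rotvec [-0.13 13.73 -0.23] F [ 0.1 -0.5  0.8] w 85.1 q [-0.09  0.68 -0.74  1.47  0.48  1.18  0.28]
[-0.64, 0.01, -0.23, -0.0, 0.17, -0.0],[-0.63, 0.01, -0.24, -0.0, 0.17, -0.0],[-0.63, 0.01, -0.25, -0.0, 0.17, -0.0],[-0.63, 0.01, -0.26, -0.0, 0.17, -0.0],[-0.62, 0.01, -0.27, -0.0, 0.17, -0.0],[-0.62, 0.01, -0.28, -0.0, 0.17, -0.0],[-0.61, 0.01, -0.28, -0.0, 0.17, -0.0],[-0.61, 0.01, -0.29, -0.0, 0.17, -0.0],
[-0.61, 0.01, -0.3, -0.0, 0.17, -0.0],[-0.6, 0.01, -0.31, -0.0, 0.17, -0.0],[-0.6, 0.01, -0.32, -0.0, 0.17, -0.0],[-0.59, 0.01, -0.33, -0.0, 0.17, -0.0],[-0.59, 0.01, -0.34, -0.0, 0.17, -0.0],[-0.58, 0.01, -0.35, -0.0, 0.17, -0.0],[-0.58, 0.01, -0.36, -0.0, 0.17, -0.0],[-0.57, 0.01, -0.36, -0.0, 0.17, -0.0],
16
[ 560 -150  260] q [ 0.65  0.58 -0.72  1.68  0.44  1.05  0.73] maxerr 0.0 maxstep 0.06
[ 591. -197.   34.] q [ 0.58  0.9  -0.52  1.75  0.68  0.68  0.61] maxerr 0.0 maxstep 0.04
[ 591. -197.  240.] q [ 0.67  0.67 -0.7   1.58  0.47  1.07  0.79] maxerr 0.0 maxstep 0.04
[570. -80. 230.] q [ 0.61  0.45 -0.67  2.14  0.91  0.3   0.78] maxerr 0.0 maxstep 0.08
[589.  10. 196.] q [ 0.21  0.48 -0.4   2.15  1.13  0.23  0.38] maxerr 0.0 maxstep 0.04
```

Emit:
{"fn": "apply_moves", "kwargs": {
  "commands": [
    [[-0.64,0,-0.23,0,0.17,0],[-0.64,0,-0.24,0,0.17,0],[-0.64,0,-0.25,0,0.17,0],[-0.63,0,-0.26,0,0.17,0],[-0.63,0,-0.27,0,0.17,0],[-0.62,0,-0.28,0,0.17,0],[-0.62,0,-0.28,0,0.17,0],[-0.61,0,-0.29,0,0.17,0]]
  ]
}}

```text
clock: 14.2
eef_pos: [571.1, 70.9, 278.0]
tool_rot: [-1.577, -0.019, 1.072]
force: [0.7, 0.4, -0.9]
width: 85.4
```

Emit:
{"fn": "apply_moves", "kwargs": {
  "commands": [
    [[-0.6,0,-0.3,0,0.17,0],[-0.6,0,-0.3,0,0.17,0],[-0.6,0,-0.3,0,0.17,0],[-0.6,0,-0.35,0,0.17,0],[-0.6,0,-0.35,0,0.17,0],[-0.6,0,-0.35,0,0.17,0],[-0.3,0,-0.2,0,0.1,0],[0,0,0,0,0,0]]
  ]
}}

```text
clock: 14.87
eef_pos: [561.9, -122.6, 280.7]
tool_rot: [-1.582, -0.018, 0.962]
force: [1.0, 0.6, -0.1]
width: 85.3
```

Run:
```python
from sim import *
plan(np.array([592,-197,230]),RD(.94))
w=snap('wrist','w3');
```

```text
t 14.8667 p [ 561.9 -122.6  280.7] d [ 30.1 -74.4 -50.7] rotvec [0.61 1.23 1.02] F [ 1.   0.6 -0.1] w 85.3 q [ 0.64  0.54 -0.73  1.67  0.4   1.06  0.75]
[-0.37, 0.42, -0.56, 0.04, 0.08, 0.07],[-0.37, 0.42, -0.56, 0.04, 0.08, 0.07],[-0.36, 0.42, -0.56, 0.04, 0.08, 0.07],3
```

View pics/w3.png

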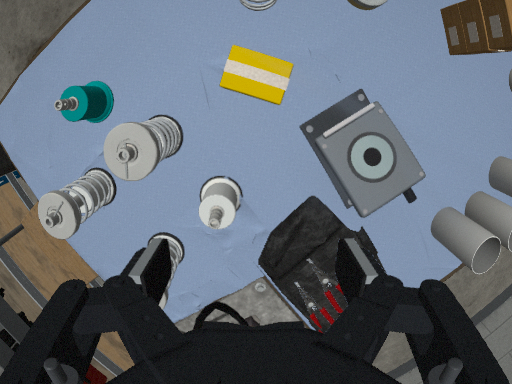

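Wrist view: piston stem top at about (214,222), shoulder disc at (217,210), flange at about (221,193). The window's centre is at (372,157). Unit discs are at (131,151) and (60,216), with the third partly behind the left finger at (165,265).

Run:
```python
from sim import *
d=np.load('pics/w3.npz')
for u,v,z in [(214,222,103),(217,210,67),(221,193,2.5)]: print('piston',onz(d,u,v,z,True).round(1))
for u,v in [(131,151),(60,216)]: print('unit',onz(d,u,v,130,True).round(1))
n=H[:,2]; C,w=ray(d,372,157,True); P=C+w*((O-C)@n)/(w@n); print('win',P.round(1))
im=d['image'][130:185,345:400].astype(int); m=((im.min(2)>140)).astype(np.uint8); ys,xs=np.nonzero(m); print('glass mask ctr',xs.mean()+345,ys.mean()+130,m.sum())
# stack check in s4
```

```text
piston [ 591.9 -194.1  103. ]
piston [ 591.1 -193.4   67. ]
piston [ 589.5 -192.5    2.5]
unit [ 470.  -209.4  130. ]
unit [ 469.3 -343.4  130. ]
win [644.4   9.4  74.5]
glass mask ctr 371.2653256704981 156.84961685823754 1044
```

Emit:
{"fn": "apply_moves", "kwargs": {
  "commands": [
    [[-0.36,0.4,-0.55,0.05,0.1,0.1],[-0.36,0.4,-0.55,0.05,0.1,0.1],[-0.34,0.4,-0.55,0,0.05,0.05],[0,0,0,0,0,0]]
  ]
}}

```text
clock: 15.25
eef_pos: [596.1, -183.9, 234.9]
tool_rot: [-1.575, -0.004, 0.955]
force: [-0.4, -1.4, -0.5]
width: 85.1
```

Run:
```python
from sim import *
plan(np.array([591,-195.5,150]),RD(.94))
```

```text
t 15.25 p [ 596.1 -183.9  234.9] d [ -5.1 -11.6 -84.9] rotvec [0.23 0.87 0.21] F [-0.4 -1.4 -0.5] w 85.1 q [ 0.66  0.66 -0.68  1.58  0.46  1.06  0.8 ]
[-0.11, 0.71, -0.02, 0.02, 0.06, 0.01],[-0.11, 0.71, -0.02, 0.02, 0.06, 0.01],[-0.1, 0.71, -0.02, 0.02, 0.06, 0.01],3
```

Emit:
{"fn": "apply_moves", "kwargs": {
  "commands": [
    [[-0.15,0.6,-0.02,0,0.05,0],[-0.15,0.6,-0.02,0,0.05,0],[-0.05,0.6,0,0,0.05,0],[0,0.3,0,0,0,0],[0,0,0,0,0,0]]
  ]
}}

```text
clock: 15.67
eef_pos: [595.1, -181.8, 150.3]
tool_rot: [-1.575, -0.015, 0.955]
force: [-0.3, -0.7, -0.4]
width: 85.1
```

Run:
```python
from sim import *
plan(np.array([591,-195.5,34]),RD(.94))
w=snap('wrist','w4');
```

```text
t 15.6667 p [ 595.1 -181.8  150.3] d [  -4.1  -13.7 -116.3] rotvec [0.23 0.88 0.88] F [-0.3 -0.7 -0.4] w 85.1 q [ 0.63  0.75 -0.63  1.67  0.53  0.88  0.74]
[-0.1, 0.73, -0.03, 0.01, 0.04, 0.04],[-0.09, 0.73, -0.03, 0.01, 0.04, 0.04],[-0.09, 0.73, -0.03, 0.01, 0.04, 0.04],[-0.09, 0.73, -0.03, 0.01, 0.04, 0.04],4
```

View pics/w4.png

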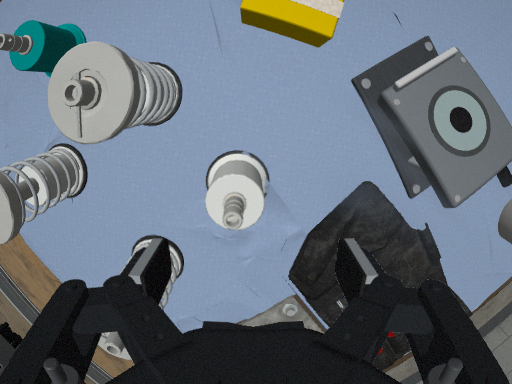

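Wrist view: piston stem top is at about (233,218), shoulder disc at (236,201) and flange at (238,180), clear of the other units. The jaws still need to shift sideways.

Run:
```python
from sim import *
d=np.load('pics/w4.npz')
for u,v,z in [(233,216,103),(236,201,67),(238,181,2.5)]: print('piston',onz(d,u,v,z,True).round(1))
```

```text
piston [ 590.8 -193.2  103. ]
piston [ 592.6 -193.7   67. ]
piston [ 593.3 -194.9    2.5]
```

Emit:
{"fn": "apply_moves", "kwargs": {
  "commands": [
    [[-0.15,0.15,-0.03,0,0.1,0.1],[-0.15,0.15,-0.03,0,0.1,0.1],[-0.1,0,0,0,0,0],[0,0,0,0,0,0]]
  ]
}}

```text
clock: 16.05
eef_pos: [591.5, -193.7, 142.9]
tool_rot: [-1.582, -0.001, 0.941]
force: [0.3, -0.9, 0.3]
width: 84.9
```

Run:
```python
from sim import *
plan(np.array([591,-195,120]),RD(.94))
```

```text
t 16.05 p [ 591.5 -193.7  142.9] d [ -0.5  -1.3 -22.9] rotvec [0.62 0.06 0.06] F [ 0.3 -0.9  0.3] w 84.9 q [ 0.63  0.76 -0.62  1.68  0.55  0.87  0.73]
[-0.03, 0.57, -0.0, 0.12, 0.01, 0.01],1
```

Emit:
{"fn": "apply_moves", "kwargs": {
  "commands": [
    [[-0.03,0.4,0,0.1,0,0],[-0.03,0.4,0,0.05,0,0],[-0.03,0.4,0,0,0,0],[-0.03,0.4,0,0,0,0],[0,0,0,0,0,0]]
  ]
}}

```text
clock: 16.47
eef_pos: [590.1, -199.9, 76.0]
tool_rot: [-1.572, -0.002, 0.938]
force: [-0.6, 0.2, -1.5]
width: 84.9
```

Run:
```python
from sim import *
plan(np.array([592,-194.5,34]),RD(.94))
```

```text
t 16.4667 p [ 590.1 -199.9   76. ] d [  1.9   5.4 -42. ] rotvec [ 0.08 -0.09  0.13] F [-0.6  0.2 -1.5] w 84.9 q [ 0.61  0.85 -0.56  1.71  0.61  0.77  0.69]
[0.07, 0.52, 0.02, 0.01, -0.01, 0.01],[0.07, 0.52, 0.02, 0.01, -0.01, 0.01],2
```

Emit:
{"fn": "apply_moves", "kwargs": {
  "commands": [
    [[0.13,0.1,0.02,0,0,0],[0.02,0.3,0.02,0,0,0],[0,0.3,0,0,0,0],[0,0.2,0,0,0,0],[0,0,0,0,0,0]]
  ]
}}

```text
clock: 16.88
eef_pos: [592.9, -193.0, 35.9]
tool_rot: [-1.571, -0.003, 0.938]
force: [0.2, 0.2, 0.0]
width: 85.1
```

Run:
```python
from sim import *
plan(np.array([592,-194.5,34]),RD(.94))
```

```text
t 16.8833 p [ 592.9 -193.    35.9] d [-0.9 -1.5 -1.9] rotvec [ 0.03 -0.09  0.17] F [0.2 0.2 0. ] w 85.1 q [ 0.58  0.9  -0.52  1.72  0.65  0.7   0.65]
[-0.04, 0.05, -0.0, 0.01, -0.02, 0.03],1
```

Emit:
{"fn": "apply_moves", "kwargs": {
  "commands": [
    [[0,0,0,0,0,0],[0,0,0,0,0,0],[0,0,0,0,0,0],[0,0,0,0,0,0],[0,0,0,0,0,0],[0,0,0,0,0,0],[0,0,0,0,0,0],[0,0,0,0,0,0]]
  ],
  "claw": 45
}}

```text
clock: 17.55
eef_pos: [592.4, -193.6, 36.2]
tool_rot: [-1.571, -0.002, 0.938]
force: [0.6, 0.0, -3.0]
width: 58.1
```

Run:
```python
from sim import *
plan(np.array([592,-194.5,220]),RD(.94))
```

```text
t 17.55 p [ 592.4 -193.6   36.2] d [ -0.4  -0.9 183.8] rotvec [ 0.03 -0.11  0.11] F [ 0.6  0.  -3. ] w 58.1 q [ 0.58  0.9  -0.52  1.72  0.65  0.7   0.65]
[-0.0, -0.77, -0.0, 0.0, -0.0, 0.0],[-0.0, -0.77, -0.0, 0.0, -0.0, 0.0],[-0.0, -0.77, -0.0, 0.0, -0.0, 0.0],[-0.0, -0.77, -0.0, 0.0, -0.0, 0.0],[-0.0, -0.77, -0.0, 0.0, -0.0, 0.0],[-0.0, -0.77, -0.0, 0.0, -0.0, 0.0],6
```

Emit:
{"fn": "apply_moves", "kwargs": {
  "commands": [
    [[0,-0.3,0,0,0,0],[0,-0.5,0,0,0,0],[0,-0.6,0,0,0,0],[0,-0.6,0,0,0,0],[0,-0.6,0,0,0,0],[0,-0.7,0,0,0,0],[0,-0.7,0,0,0,0],[0,-0.6,0,0,0,0]]
  ]
}}

```text
clock: 18.22
eef_pos: [587.0, -192.1, 226.2]
tool_rot: [-1.558, 0.002, 0.941]
force: [0.2, -0.4, -3.6]
width: 58.2
```

Run:
```python
from sim import *
plan(np.array([575,-80,245]),RF,12)
sim(readout.read_state()['qpos'],[(np.array([575,-80,245]),RF),(hp(0,0,136),RF)])
```

```text
t 18.2167 p [ 587.  -192.1  226.2] d [-12.  112.1  18.8] rotvec [-24.98 -34.68  -7.59] F [ 0.2 -0.4 -3.6] w 58.2 q [ 0.67  0.67 -0.68  1.59  0.46  1.06  0.81]
[0.17, -0.04, 0.16, -0.42, -0.58, -0.13],[0.18, -0.04, 0.15, -0.42, -0.58, -0.13],[0.19, -0.04, 0.14, -0.42, -0.58, -0.13],[0.2, -0.05, 0.13, -0.42, -0.58, -0.13],[0.2, -0.05, 0.11, -0.42, -0.58, -0.13],[0.21, -0.05, 0.1, -0.42, -0.58, -0.13],[0.21, -0.05, 0.09, -0.42, -0.58, -0.13],[0.22, -0.05, 0.08, -0.42, -0.58, -0.13],
[0.22, -0.05, 0.06, -0.42, -0.58, -0.13],[0.23, -0.05, 0.05, -0.42, -0.58, -0.13],[0.23, -0.05, 0.04, -0.42, -0.58, -0.13],[0.23, -0.05, 0.02, -0.42, -0.58, -0.13],12
[575 -80 245] q [ 0.65  0.44 -0.72  2.11  0.83  0.34  0.86] maxerr 0.0 maxstep 0.07
[588.  10. 198.] q [ 0.21  0.47 -0.39  2.15  1.12  0.23  0.4 ] maxerr 0.0 maxstep 0.06
```

Emit:
{"fn": "apply_moves", "kwargs": {
  "commands": [
    [[0.17,-0.05,0.16,-0.42,-0.58,-0.13],[0.18,-0.05,0.15,-0.42,-0.58,-0.13],[0.19,-0.05,0.14,-0.42,-0.58,-0.13],[0.2,-0.05,0.13,-0.42,-0.58,-0.13],[0.2,-0.05,0.11,-0.42,-0.58,-0.13],[0.21,-0.05,0.1,-0.42,-0.58,-0.13],[0.21,-0.05,0.09,-0.42,-0.58,-0.13],[0.22,-0.05,0.08,-0.42,-0.58,-0.13]]
  ]
}}

```text
clock: 18.88
eef_pos: [581.0, -115.7, 255.1]
tool_rot: [-1.892, -0.025, 1.37]
force: [-1.0, -0.5, -2.7]
width: 58.0
```

Emit:
{"fn": "apply_moves", "kwargs": {
  "commands": [
    [[0.22,-0.05,0.06,-0.42,-0.58,-0.13],[0.22,-0.05,0.05,-0.42,-0.58,-0.13],[0.22,-0.05,0.04,-0.42,-0.58,-0.13],[0.22,-0.05,0.02,-0.42,-0.58,-0.13]]
  ]
}}

```text
clock: 19.22
eef_pos: [572.6, -76.6, 263.7]
tool_rot: [-2.046, 0.018, 1.586]
force: [0.2, -0.3, -2.9]
width: 58.3
```

```bash
sed -i 's/O=np.array(\[645.5,9.,75\])/O=np.array([645,9.2,75])/' h.py
python3 - <<'E'
from sim import *
plan(hp(0,0,136.2),RF,6)
E
```

```text
t 19.2167 p [572.6 -76.6 263.7] d [ 14.8  86.7 -65.2] rotvec [ 2.25  2.01 -0.18] F [ 0.2 -0.3 -2.9] w 58.3 q [ 0.67  0.39 -0.74  2.12  0.84  0.35  0.87]
[0.37, 0.27, 0.06, 0.08, 0.07, -0.01],[0.36, 0.27, 0.06, 0.08, 0.07, -0.01],[0.36, 0.27, 0.06, 0.08, 0.07, -0.01],[0.36, 0.27, 0.06, 0.08, 0.07, -0.01],[0.36, 0.27, 0.06, 0.08, 0.07, -0.01],[0.36, 0.27, 0.06, 0.08, 0.07, -0.01],6
```

Emit:
{"fn": "apply_moves", "kwargs": {
  "commands": [
    [[0.36,0.27,0.06,0.1,0.1,0],[0.36,0.27,0.06,0.1,0.1,0],[0.36,0.27,0.06,0.1,0.05,0],[0.36,0.27,0.06,0.05,0.05,0],[0.3,0.2,0.05,0.05,0.05,0],[0.2,0.1,0.05,0,0,0],[0,0,0,0,0,0]]
  ]
}}

```text
clock: 19.8
eef_pos: [579.9, 3.0, 209.9]
tool_rot: [-2.013, 0.014, 1.558]
force: [0.3, 0.1, -3.0]
width: 58.1
```

Run:
```python
from sim import *
plan(hp(0,0,136.2),RF)
```

```text
t 19.8 p [579.9   3.  209.9] d [  7.5   7.1 -11.5] rotvec [ 0.35  0.46 -0.68] F [ 0.3  0.1 -3. ] w 58.1 q [ 0.25  0.44 -0.47  2.15  1.1   0.3   0.41]
[0.18, 0.34, -0.05, 0.07, 0.09, -0.14],1
```

Emit:
{"fn": "apply_moves", "kwargs": {
  "commands": [
    [[0.15,0.25,-0.05,0.05,0.1,-0.15],[0.05,0.1,0,0.02,0,0],[0,0,0,0,0,0],[0,0,0,0,0,0]]
  ]
}}

```text
clock: 20.13
eef_pos: [587.6, 10.2, 200.2]
tool_rot: [-2.009, 0.002, 1.556]
force: [0.5, -0.8, -3.2]
width: 58.1
```

Run:
```python
from sim import *
plan(hp(0,0,136.2),RF)
a=snap('side','s5'); w=snap('wrist','w5')
c=lambda d,x,y,w,h:cv2.resize(d['image'][y:y+h,x:x+w],(400,400),interpolation=cv2.INTER_CUBIC)
cv2.imwrite('pics/c5.png',np.hstack([c(a,160,130,130,130),c(w,80,100,280,280)])[:,:,::-1])
```

```text
t 20.1333 p [587.6  10.2 200.2] d [-0.1 -0.1 -1.7] rotvec [ 0.11  0.07 -0.1 ] F [ 0.5 -0.8 -3.2] w 58.1 q [ 0.24  0.47 -0.45  2.14  1.13  0.29  0.37]
[-0.0, 0.04, 0.02, 0.02, 0.01, -0.02],1
```

View pics/c5.png

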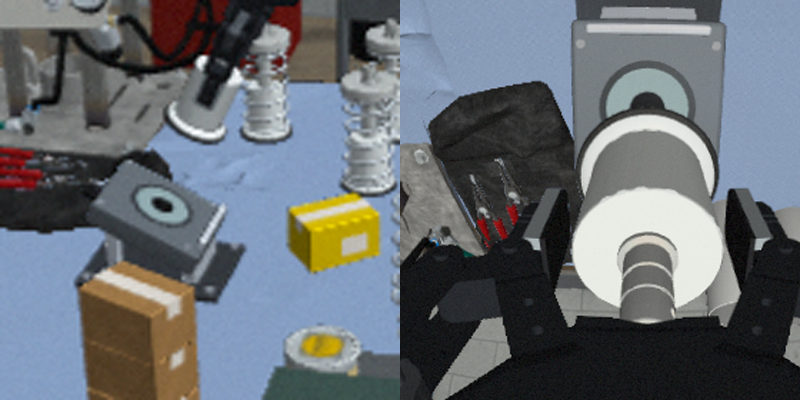

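The side crop shows the piston leaning over the window with its flange at about (196,118), the window at (163,205), and the three-carton stack intact with the units standing. The wrist crop shows the piston centred between the pads. Numeric check next.

Run:
```python
from sim import *
d=np.load('pics/s5.npz'); s=readout.read_state(); T=R.from_euler('xyz',s['tool_rot']).as_matrix(); p=s['eef_pos']; print(p,s['qd'].round(3),s['width'])
S=130/400
for nm,P in [('window',hp(0,0,0)),('flange',p+T[:,1]*36.2),('flange rim lo',None)]:
    if P is not None: print(nm,((proj(d,P)[0]-[160,130]+.5)/S-.5).round(1))
th=np.linspace(0,2*np.pi,200)
b=p+T[:,1]*33.7
pts=np.array([b+32.5*(np.cos(a)*T[:,0]+np.sin(a)*T[:,2])-T[:,1]*h for a in th for h in (2.5,-2.5)])
q=(proj(d,pts)-[160,130]+.5)/S-.5; print('flange pred bbox',q.min(0).round(1),q.max(0).round(1))
f=hp(0,0,0); pts=np.array([f+28*(np.cos(a)*H[:,0]+np.sin(a)*H[:,1]) for a in th]); q=(proj(d,pts)-[160,130]+.5)/S-.5; print('glass pred bbox',q.min(0).round(1),q.max(0).round(1))
im=cv2.imread('pics/c5.png')[:,:400].astype(int)
m=(np.abs(im-np.array([175,185,165])).max(2)<40)&(np.ptp(im,axis=2)<30); 
n,l,st,ce=cv2.connectedComponentsWithStats(m[160:260,90:240].astype(np.uint8)); print('glass comps',[(x[:4]+[90,160,0,0]).tolist() for x in st[1:] if x[4]>150])
print('col profile', im[118,160:235:3].mean(1).round().tolist(), im[100:150:3,196].mean(1).round().tolist())
```

```text
[587.59376139  10.00401499 200.28508812] [-0.     0.001  0.001  0.002  0.003 -0.005 -0.006] 58.003116195802214
window [160.5 205.6]
flange [196.3 125.7]
flange pred bbox [165.  101.3] [229.1 146.6]
glass pred bbox [134.2 187.8] [186.4 223.8]
glass comps [[200, 206, 26, 39]]
col profile [139.0, 88.0, 28.0, 91.0, 194.0, 237.0, 190.0, 130.0, 123.0, 129.0, 136.0, 141.0, 144.0, 142.0, 146.0, 149.0, 149.0, 149.0, 150.0, 145.0, 141.0, 137.0, 160.0, 165.0, 163.0] [69.0, 95.0, 131.0, 140.0, 142.0, 143.0, 144.0, 142.0, 145.0, 135.0, 231.0, 250.0, 151.0, 44.0, 119.0, 162.0, 164.0]
```

Run:
```python
from sim import *
d=np.load('pics/s5.npz'); s=readout.read_state(); T=R.from_euler('xyz',s['tool_rot']).as_matrix(); p=s['eef_pos']
th=np.linspace(0,2*np.pi,720)
b=p+T[:,1]*36.2
q=proj(d,np.array([b+32.5*(np.cos(a)*T[:,0]+np.sin(a)*T[:,2]) for a in th]))
g=cv2.cvtColor(d['image'],cv2.COLOR_RGB2GRAY).astype(float)
# lower outline: predicted max row per column vs observed half-level of dark->background
for c in range(216,233,2):
    pr=q[np.abs(q[:,0]-c)<.6][:,1].max()
    rows=np.arange(int(pr)-6,int(pr)+6); v=g[rows,c]; i=v.argmin(); bg=v[min(i+3,11)]; lev=(v[i]+bg)/2
    j=i
    while j<11 and v[j]<lev: j+=1
    ob=rows[j]-1+(lev-v[j-1])/(v[j]-v[j-1]+1e-9)
    print(c,round(pr,1),round(ob,1),v.astype(int).tolist())
```

```text
216 172.6 171.8 [221, 224, 218, 166, 79, 43, 110, 147, 154, 153, 158, 160]
218 174.1 173.6 [147, 226, 226, 162, 61, 61, 140, 155, 159, 158, 159, 152]
220 175.2 174.6 [131, 196, 232, 206, 82, 68, 147, 157, 157, 161, 151, 154]
222 176.1 175.6 [137, 208, 238, 214, 89, 69, 147, 159, 162, 152, 152, 153]
224 176.8 175.8 [145, 141, 236, 241, 158, 58, 117, 153, 157, 154, 154, 152]
226 177.2 176.5 [148, 161, 234, 220, 96, 50, 145, 158, 153, 151, 155, 156]
228 177.3 176.5 [147, 137, 232, 235, 119, 50, 146, 155, 151, 149, 159, 162]
230 177.3 176.5 [138, 206, 231, 202, 90, 75, 145, 152, 152, 152, 154, 155]
232 176.8 175.5 [151, 207, 225, 179, 95, 103, 149, 154, 155, 155, 150, 146]
```

The flange agrees with its predicted pose to about 0.8 px (roughly 2 mm). Now a last 2 mm trim toward the glass, then let it settle.

Emit:
{"fn": "apply_moves", "kwargs": {
  "commands": [
    [[0,0.06,0,0.02,0,0],[0,0,0,0,0,0],[0,0,0,0,0,0],[0,0,0,0,0,0]]
  ]
}}

```text
clock: 20.57
eef_pos: [588.6, 7.9, 199.0]
tool_rot: [-2.008, 0.003, 1.553]
force: [-0.1, -0.8, -3.5]
width: 58.0
```

Run:
```python
from sim import *
plan(hp(0,0,136.2),RF); print(readout.read_state()['qd'].round(3))
```

```text
t 20.5667 p [588.6   7.9 199. ] d [-1.1  2.2 -0.5] rotvec [ 0.08 -0.08 -0.25] F [-0.1 -0.8 -3.5] w 58.0 q [ 0.24  0.47 -0.45  2.14  1.14  0.29  0.37]
[0.05, -0.0, 0.03, 0.02, -0.02, -0.05],1
[ 0.005 -0.004  0.001  0.001 -0.002 -0.     0.004]
```

Within about 2 mm and 0.3 degrees. One small lateral correction, then hand in.

Emit:
{"fn": "apply_moves", "kwargs": {
  "commands": [
    [[0.05,0,0.03,0,0,-0.05],[0,0,0,0,0,0],[0,0,0,0,0,0]]
  ]
}}

```text
clock: 20.82
eef_pos: [587.3, 9.8, 198.5]
tool_rot: [-2.008, -0.001, 1.554]
force: [0.9, -0.1, -3.3]
width: 58.2
```

Run:
```python
from sim import *
plan(hp(0,0,136.2),RF); print(readout.read_state()['qd'].round(3)); print(finish_job())
```

```text
t 20.8167 p [587.3   9.8 198.5] d [ 0.1  0.3 -0. ] rotvec [ 0.08 -0.09  0.  ] F [ 0.9 -0.1 -3.3] w 58.2 q [ 0.24  0.47 -0.45  2.14  1.14  0.29  0.36]
[0.01, 0.0, -0.0, 0.02, -0.02, 0.0],1
[ 0.001  0.    -0.008  0.007  0.003 -0.005 -0.005]
the job is handed in; nothing more can be done
None
```

I took the carton off the window and stacked it on the column. Then I picked the white piston from among the spring units and handed in at 20.8 s, still holding it above the window.

**Piston:** At hand-in the tool was within 0.5 mm and 0.2° of the target I computed for 100 mm from the glass, and the joints were practically still. That target depends on my camera estimate of where the window is, so expect about 2 mm of uncertainty. My last side-view check came before the final 2 mm trims. It showed the flange about 0.8 px (roughly 2 mm) farther from the glass than predicted, and the window 0.8 px to one side.

**Stack:** Just before release the side view showed the three cartons flush, with about 10 N of contact force. A later side view showed the stack standing, with no spring unit visibly disturbed. The top and side views had disagreed by up to 6 mm on the column's position, so I placed the carton using a compromise between them.

**First approach failed:** My first approach to the carton ran into joint limits. I backed off without touching anything and came in with a different arm posture.

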